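Stow a pipe tee and snap the sliding box lid shut

TASK

Put the loose PVC pipe tee down inside the wooden slide-lid box, then slide the lid shut along its channel, forcing it over the small ridge until it is fully home, and press it firmly against the end stop for a moment (about 12 N) before letting go. Do it by feel and gently: never ram or lean on the lid with more than about 18 N. Leave the brush, tape measure and loose wheel where they are.

Things in the scene. Friction and masses are not known exactly. Their poses are not given: they have to be found in the camera images.
- box: open-topped plywood box with grooves for a sliding lid, screwed to the table. Origin: on the table 82 mm before the nominal stop face, midway across; x points along the channel from the open mouth to the end stop (closing direction), y across, z up. Outside: x -112 to +110 mm, y -70 to +70, 71.5 mm high with the 6 mm lips over the grooves; the mouth end is only a 58 mm high wall
- box_floor (a point): on the cavity floor, 8 mm above the table, at box x -2, y 0: about the middle of the part uncovered at the start. The cavity runs in the box frame from x -102 mm to the end block at +39 to +61, y -54 to +54 mm; the grooves' floor (z 58 mm) carries the lid, which at the start leaves about 80 to 113 mm of the cavity open, next to the end block
- lid: loose flat wooden lid, 194 x 125 x 6 mm, about 0.18 kg, started in the grooves but drawn out: at box x -134 to -124 mm, its outer end sagging a few mm; 1.5 mm play up and down and to each side. Origin: on its underside, midway across, 82 mm behind its nose; axes as the box's. Fully home its underside is at box z 58 mm and its x anywhere from -11 to +11 mm (see lid_nose)
- lid_nose (a point): middle of the lid's rounded leading edge, on the underside, at lid x +82 mm. The end stop it must meet is on an end block that a screw sets lengthwise: its face is at box x +71 to +93 mm, different in each box and not measured. The block's ledge before the stop is level with the groove floor and carries the ridge 14 mm before the stop face. Pushed against the stop, the lid stops dead
- lid_bar (a point): centre of the wooden finger bar on top of the lid, at x -20, y 0, z +17 mm in the lid's frame. The bar is 14 mm along the channel, 60 mm across it and stands 22 mm above the lid's top face (lid top at z +6, bar top at z +28 mm)
- ridge (a joint): the small sprung ridge on the end block's ledge, a rounded steel bar 100 mm long across the channel. 0 = up (3 mm above the groove floor), to 0.0034 m pressed down. The lid slides easily until its nose meets it, about 18 mm before home, then needs about 7 to 11 N to ride over; then a groove under the lid (8 to 20 mm behind the nose) drops over it, it rises to 0 and the push eases before the stop
- pvc_tee: loose white PVC pipe tee lying flat on the table, 68 x 59 x 42 mm, 0.045 kg. Origin: on its underside; x runs along the straight run, which spans x -34 to +34 and y -13 to +30 mm; the branch, 42 mm wide, points to -y and ends at y -30. It can be gripped across y (59 mm) in the middle
- brush: dusting brush with a wooden handle, 204 x 39 x 18 mm, on the table; leave alone
- tape_measure: yellow pocket tape measure standing on the table, 34 x 79 x 58 mm; leave alone
- wheel_0: single black caster wheel lying flat, 68 mm across, 17 mm high; leave alone
Mind the look-alikes: they are no part of the job. There is more than one size of the pvc_tee; the one meant has the size given above.

How it is judged:
By the outcome, as a careful person would: the job done as asked, in the order asked, and still so for the second after the job is handed in, with the robot touching nothing.
It also fails if it takes over 67 s, if anything falls off the work surface, if the arm or the gripper's body presses on something with over 40 N, if the wrist force passes 120 N, or if a joint passes its speed limit or range.

ROBOT

A 6-joint arm with a two-finger parallel gripper is mounted at the origin on a cart in front of the work surface, level with it; the furniture and walls round the work are solid. World frame = base frame: x ahead of the robot, y to its left, z up, the work surface at z = 0. Lengths are in mm, angles in rad, forces in N, time in s.
With the tool pointing down it reaches from about 350 to 800 mm from the base axis. Payload 7.3 kg.
Tool frame: the origin (TCP) lies midway between the tips of the shut fingers; the grasp point (between the pads) lies 19 mm behind it; z points along the fingers, x is the direction in which the jaws open and shut, and the axes are right-handed (so a half turn about z gives the same grasp; the last joint's range is limited). The gripper opens to 85 mm and grips with 20 to 120 N. Pads are 22 mm wide; open, the fingers measure 114 mm over their backs; the gripper's body (76 mm by 85 mm) begins 54 mm behind the grasp point. The pads swing forward as they close: fully open they stand 13 mm farther back than shut.
Start: joints at [-1.414, 0.342, 1.524, -0, 1.275, -0.146], TCP at [156.574, -501.128, 231.322] pointing down, gripper open.
Joint ranges: [-2.53, 2.53], [-0.77, 2.02], [0.04, 2.7], [-1, 4.14], [0.28, 2.66], [-3.11, 3.11]. Speed limits (rad/s): [2.57, 2.57, 3.14, 3.14, 3.14, 3.14].

INTERFACE

Orientations are given as [roll, pitch, yaw] about the fixed x, y, z axes, in that order (R = Rz(yaw) Ry(pitch) Rx(roll)).
In Python, from station import arm, snapshot, camera_params, order gives the robot as it stands.
- The arm moves only by the shell command python3 -m crank 'ROWS' [FORCE]. ROWS is JSON, a list of rows, each an object of numbers: "dx", "dy", "dz": the shift along the tool's x, y, z in m; "spin": the turn about the tool's z in rad; "grip": the finger opening in m, from 0 to 0.0854. A call has exactly 5 rows; each row shifts and turns the commanded pose from where the row before left it, along the tool's axes as they then stand; what a row does not reach is not made up. A row lasts 1/10 s, in which the tool goes at most 50 mm and 8.59 degrees, less where a joint would pass 70% of its speed; a pose out of reach is approached as far as the arm can. A call with a gripper value outside its range is refused whole. The fingers move at their own pace and stop on an object; FORCE is the grip in N (left out, the last holds). Time passes only in rows, so rows that do not move let the fingers close, or fill a call up. It gives the time, the measured TCP pose, the force and the opening at its end, in the units of the state.
- arm.read_state(): the state, without advancing time (a new reading comes with each control period).
- snapshot(name): name is "scene" or "top"; returns the picture (384x512x3 uint8, blue, green, red); there is no depth.
- camera_params(name): a dict with "K" (3x3 intrinsics, pixels), "k1" (the pictures are not rectified: a ray, as slopes to the right and down, at radius r is drawn at 1 + k1 r^2 times it, then the intrinsics apply), "pose" (4x4, takes a point from camera to world coordinates). Camera axes: x right, y down, z forward; pixel columns grow to the right and rows downward; lengths in mm; the calibration is good to about 2 mm. A picture is of the moment at which its call begins. camera_params takes no time and is no camera call.
- order.finish_job(): hands the job in, once; it reports no verdict.
The state is a dict: "clock": time; "joint_pos": joint angles; "dq": joint speeds; "effort": joint torques, N m; "ee_pos": TCP position; "orientation": TCP orientation; "ft_force": force on the tool from outside, world axes, zero at the start; "ft_torque": the same for the moment, N m; "opening": finger opening in mm.
Only numpy, scipy, OpenCV 4.12 (cv2) and the standard library are available. Lean on these libraries where they do the work, as an engineer would, in place of code of your own. Each camera call takes 0.05 s, during which the arm holds its last target.

## Working session

There is one attempt and no reset: what is moved stays moved. The work goes in short steps, Python scripts to look and compute and a shell command to move; the robot and the scene stay as the last step left them, time stands still between calls to the robot, and variables do not carry over. Pictures are saved under pics/ and viewed, and the job is handed in when it is done.

```bash
ls; mkdir -p pics; python3 - <<'E'
from station import arm, snapshot, camera_params
import cv2
print(arm.read_state())
for n in("scene","top"):
    im=snapshot(n); cv2.imwrite(f"pics/{n}0.png",im); cv2.imwrite(f"pics/{n}0b.png",cv2.resize(im,(800,600),interpolation=cv2.INTER_CUBIC)); print(n,camera_params(n))
E
```

```text
pics
{'clock': 0.0, 'joint_pos': array([-1.41399418e+00,  3.42732657e-01,  1.52500939e+00,  1.00506428e-05,
        1.27537266e+00, -1.46042380e-01]), 'dq': array([-0.0001023 , -0.00061393,  0.00275446, -0.00025263, -0.00086813,
       -0.00172971]), 'effort': array([-1.08137967e-03, -4.33672965e+01, -2.46017540e+01, -1.21145895e-04,
        7.80590577e-03, -3.58947602e-05]), 'ee_pos': array([ 156.51576246, -500.71958685,  230.62345184]), 'orientation': array([-3.14136165e+00,  1.50445272e-03, -1.26795456e+00]), 'ft_force': array([-0.49812779, -0.23807321, -0.43803218]), 'ft_torque': array([-0.02780458,  0.05106573,  0.01789941]), 'opening': 85.38062965117405}
scene {'K': array([[364.58709526,   0.        , 248.15716943],
       [  0.        , 364.58709526, 194.24520036],
       [  0.        ,   0.        ,   1.        ]]), 'k1': -0.09917074428930671, 'pose': array([[-5.71022682e-01, -4.24871697e-01,  7.02436572e-01,
        -2.12708896e+02],
       [-8.20810999e-01,  3.10314924e-01, -4.79555995e-01,
         7.51357937e+02],
       [-1.42267823e-02, -8.50405014e-01, -5.25936223e-01,
         6.79867113e+02],
       [ 0.00000000e+00,  0.00000000e+00,  0.00000000e+00,
         1.00000000e+00]])}
top {'K': array([[400.39330187,   0.        , 250.96564114],
       [  0.        , 400.39330187, 191.24257266],
       [  0.        ,   0.        ,   1.        ]]), 'k1': -0.09464559440453649, 'pose': array([[ 1.86568012e-02, -9.92503263e-01,  1.20785748e-01,
         3.90517498e+02],
       [-9.99776474e-01, -1.73174697e-02,  1.21287967e-02,
         1.84830849e+02],
       [-9.94616674e-03, -1.20985033e-01, -9.92604501e-01,
         1.39157386e+03],
       [ 0.00000000e+00,  0.00000000e+00,  0.00000000e+00,
         1.00000000e+00]])}
```

View pics/scene0b.png

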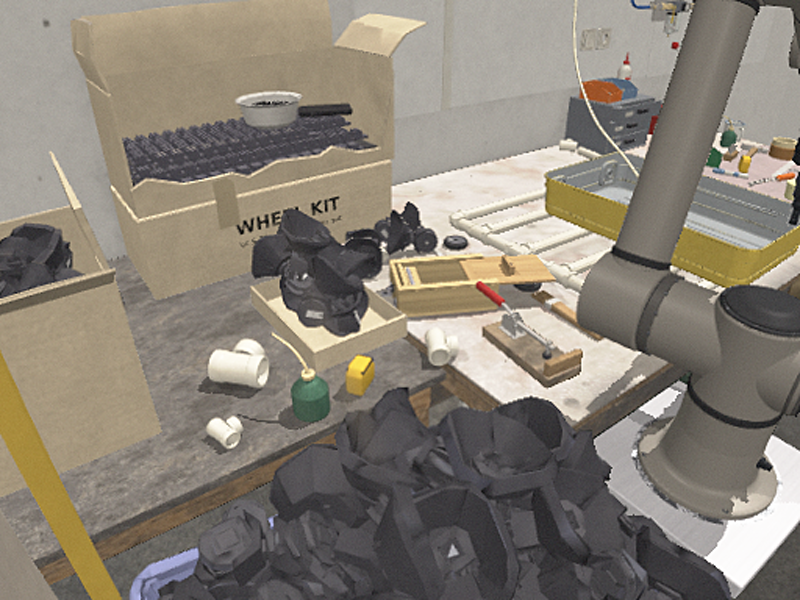

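View pics/top0b.png

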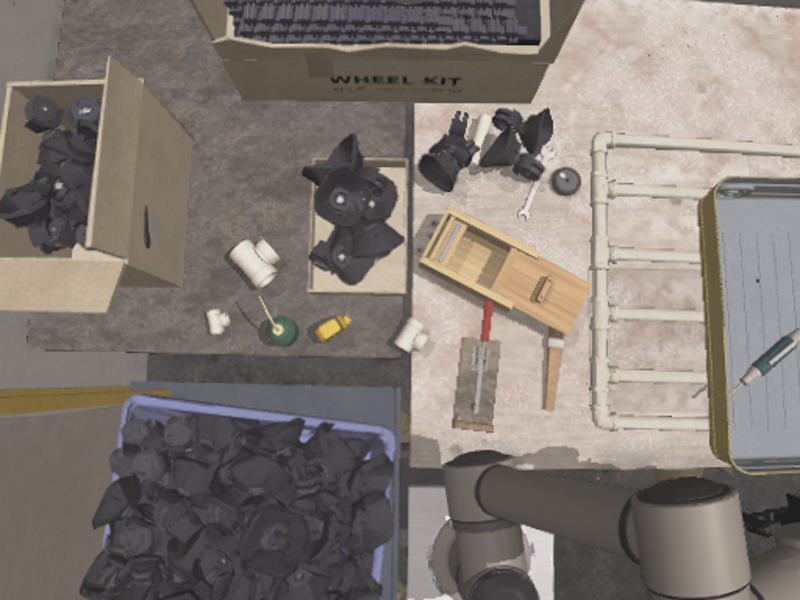

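```bash
cat > h.py <<'E'
import numpy as np, cv2
from station import arm, snapshot, camera_params
def P(n):
    c=camera_params(n); return c["K"],np.array([c["k1"],0,0,0.]),c["pose"]
def ray(n,uv):
    K,D,T=P(n); q=cv2.undistortPoints(np.array(uv,float).reshape(-1,1,2),K,D).reshape(-1,2)
    return T[:3,3], np.c_[q,np.ones(len(q))]@T[:3,:3].T
def onz(n,uv,z):
    o,d=ray(n,uv); return o+d*((z-o[2])/d[:,2])[:,None]
def proj(n,X):
    K,D,T=P(n); R=T[:3,:3].T; X=np.array(X,float).reshape(-1,3)
    return cv2.projectPoints(X,cv2.Rodrigues(R)[0],-R@T[:3,3],K,D)[0].reshape(-1,2)
def tri(uv_s,uv_t):
    a,d=ray("scene",uv_s); b,e=ray("top",uv_t); out=[]
    for i in range(len(d)):
        M=np.c_[d[i],-e[i]]; s=np.linalg.lstsq(M,b-a,rcond=None)[0]
        p,q=a+d[i]*s[0],b+e[i]*s[1]; out.append((*((p+q)/2),np.linalg.norm(p-q)))
    return np.array(out)
def crop(n,f,u0,v0,u1,v1,s,im=None):
    im=cv2.imread(f"pics/{n}0.png") if im is None else im
    cv2.imwrite(f,cv2.resize(im[v0:v1,u0:u1],None,fx=s,fy=s,interpolation=cv2.INTER_CUBIC))
E
python3 - <<'E'
from h import *
crop("top","pics/ct_tee.png",240,195,290,235,16)
crop("top","pics/ct_box.png",260,125,385,218,6)
crop("scene","pics/cs_tee.png",260,200,310,240,16)
crop("scene","pics/cs_box.png",240,155,365,215,6)
E
```

```text
(no output)
```

View pics/ct_tee.png

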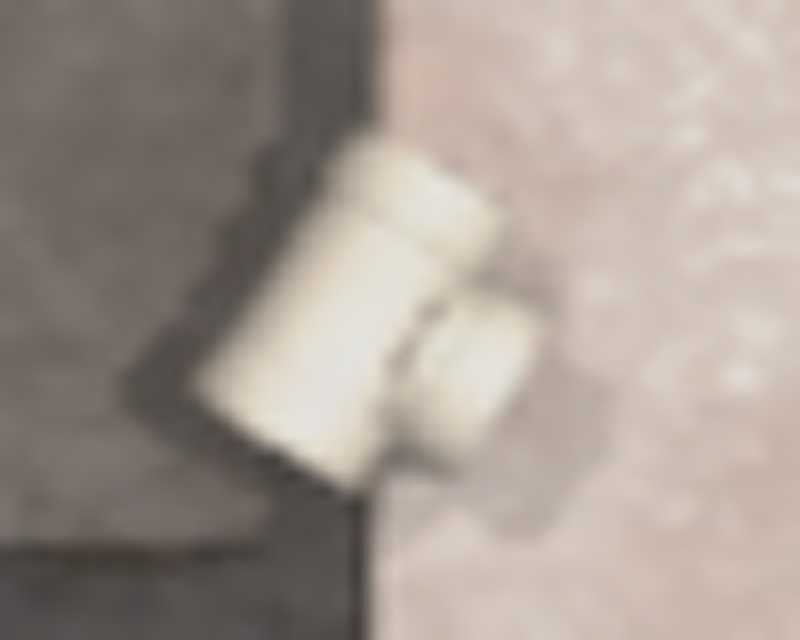

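View pics/ct_box.png

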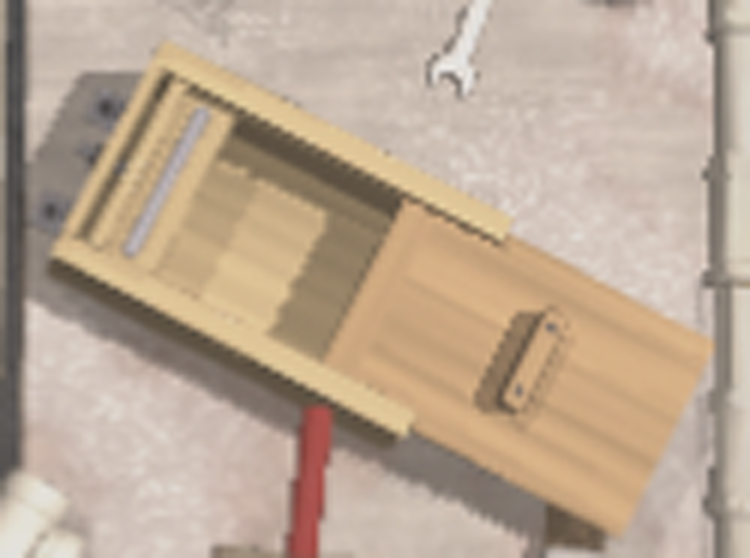

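View pics/cs_tee.png

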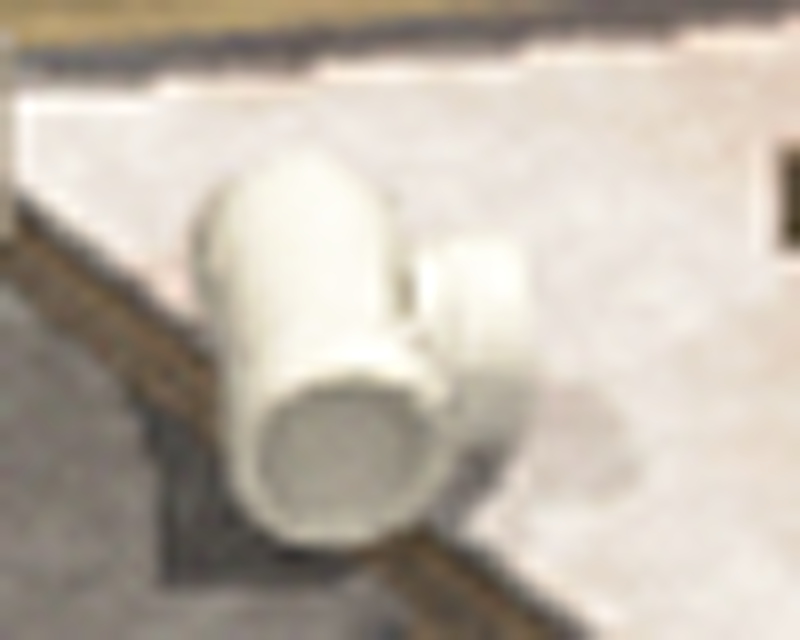

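View pics/cs_box.png

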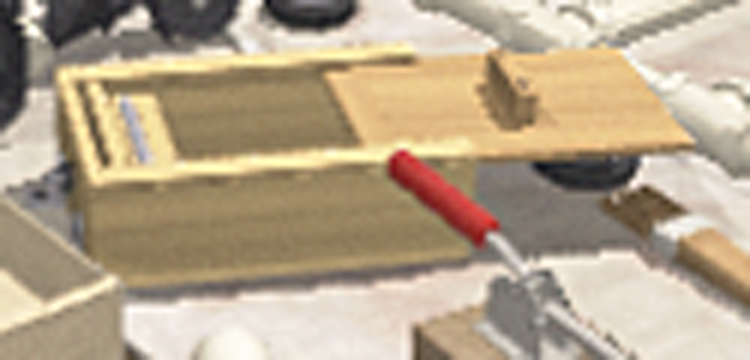

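```bash
python3 - <<'E'
from h import *
im=cv2.imread("pics/top0.png")
def c2(p,u0,v0,s): return np.array(p,float)/s+[u0,v0]-0.5+0.5/s
# tee
q=c2([(350,140),(500,215),(350,490),(200,385),(540,320),(470,460)],240,195,16)
W=onz("top",q,21); print(W.round(1))
e1=(W[0]+W[1])/2; e2=(W[2]+W[3])/2; ax=e1-e2; L=np.hypot(*ax[:2]); print("run len",L,"width",np.linalg.norm(W[0]-W[1]),np.linalg.norm(W[2]-W[3]),"branch w",np.linalg.norm(W[4]-W[5]))
bm=(W[4]+W[5])/2; mid=(e1+e2)/2; n=(bm-mid)[:2]
print("mid",mid.round(1),"branch dir",n,np.hypot(*n),"angs",np.degrees(np.arctan2(ax[1],ax[0])),np.degrees(np.arctan2(n[1],n[0])))
# masks for candidates
hsv=cv2.cvtColor(im,cv2.COLOR_BGR2HSV)
m=((hsv[...,2]>185)&(hsv[...,1]<60)).astype(np.uint8)
for (u0,v0,u1,v1) in [(140,145,185,190),(128,190,152,218),(248,198,280,232)]:
    cs=cv2.findContours(m[v0:v1,u0:u1],cv2.RETR_EXTERNAL,cv2.CHAIN_APPROX_NONE)[0]
    c=max(cs,key=cv2.contourArea); r=cv2.minAreaRect(c); print((u0+r[0][0],v0+r[0][1]),r[1],r[2])
# box: lip top corners z=71.5
B=c2([(165,43),(50,255),(510,215),(400,437)],260,125,6); X=onz("top",B,71.5); print(X.round(1))
print(np.linalg.norm(X[0]-X[1]),np.linalg.norm(X[2]-X[3]),np.linalg.norm(X[0]-X[2]),np.linalg.norm(X[1]-X[3]))
# scene view of box corners
S=c2([(58,68),(95,182),(413,45),(472,145)],240,155,6)
print(tri(S,B).round(1)); 
b=c2([(553,310),(510,412)],260,125,6); print("bar",onz("top",b,58+28).round(1))
l=c2([(405,200),(325,360),(713,345),(612,540)],260,125,6); print("lid",onz("top",l,64).round(1))
rg=c2([(200,112),(132,252)],260,125,6); print("ridge",onz("top",rg,61).round(1))
E
```

```text
[[516.3 164.9  21. ]
 [500.7 132.5  21. ]
 [441.3 163.8  21. ]
 [463.1 196.2  21. ]
 [478.3 123.7  21. ]
 [448.1 138.2  21. ]]
run len 64.3736559442551 width 35.96068253117602 39.0892774601505 branch w 33.51598251490703
mid [480.3 164.3  21. ] branch dir [-17.12005844 -33.39496749] 37.52759324576963 angs -29.02433336414164 -117.14212017355328
(165.03539657592773, 165.46902465820312) (31.04378890991211, 22.012866973876953) 48.8140754699707
(139.82692337036133, 204.63461589813232) (14.512594223022461, 12.355317115783691) 78.69007110595703
(266.5, 214.5) (33.0, 25.0) 90.0
[[ 756.4   82.3   71.5]
 [ 633.6  145.8   71.5]
 [ 661.1 -112.1   71.5]
 [ 534.9  -49.4   71.5]]
138.2341884542237 140.9605881687315 216.4902044795509 218.67039075981617
[[ 7.563e+02  8.260e+01  7.240e+01  5.000e-01]
 [ 6.329e+02  1.452e+02  7.250e+01  1.400e+00]
 [ 6.599e+02 -1.146e+02  6.860e+01  5.300e+00]
 [ 5.350e+02 -4.790e+01  7.610e+01  1.900e+00]]
bar [[ 605.2 -132.1   86. ]
 [ 548.1 -107.5   86. ]]
lid [[ 670.1  -54.2   64. ]
 [ 578.2   -8.8   64. ]
 [ 590.7 -228.1   64. ]
 [ 480.1 -169.1   64. ]]
ridge [[719.4  61.4  61. ]
 [638.   99.4  61. ]]
```

```bash
python3 - <<'E'
from h import *
k=.64
print("carton near corner",tri([(404*k,325*k),(371*k,360*k)],[(409*k,293*k),(309*k,293*k)]).round(1))
print("red handle tip",tri([(480*k,287*k)],[(488*k,305*k)]).round(1))
print("clamp mid",tri([(547*k,353*k)],[(479*k,400*k)]).round(1))
print("tape top",onz("top",[(333*k,327*k)],50).round(1))
print("proj tee: near end ctr, far end ctr, branch end", ((proj("scene",[(451.2,180.5,21),(511,147.5,21),(462,130,21),(480,164,42)])-[260,200]+.5)*16).round())
im=cv2.imread("pics/top0.png")
crop("top","pics/ct2.png",190,170,330,275,5.6)
E
```

```text
carton near corner [[574.  168.4  21.3  10. ]
 [530.1 343.1  49.3 100.5]]
red handle tip [[ 5.419e+02 -3.200e+00  6.900e+01  3.000e-01]]
clamp mid [[337.9   7.7  21.2   3.8]]
tape top [[490.4 327.4  50. ]]
proj tee: near end ctr, far end ctr, branch end [[348. 458.]
 [286. 249.]
 [517. 337.]
 [323. 264.]]
```

View pics/ct2.png

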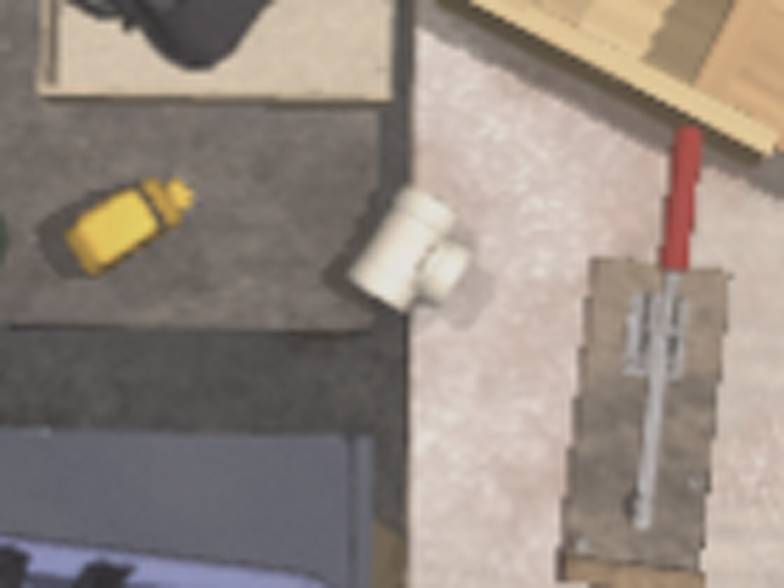

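```bash
cat > plan.py <<'E'
import sys; from h import *
from scipy.spatial.transform import Rotation as Ro
# plan.py x y z yawdeg nrows [start x y z yawdeg]
a=[float(v) for v in sys.argv[1:]]
s=arm.read_state(); p=s["ee_pos"].copy(); R=Ro.from_euler("xyz",s["orientation"])
if len(a)>5: p=np.array(a[5:8]); R=Ro.from_euler("xyz",[np.pi,0,np.radians(a[8])])
n=int(a[4]); t=np.array(a[:3]); yaw=R.as_euler("xyz")[2]
dy=(np.radians(a[3])-yaw+np.pi)%(2*np.pi)-np.pi
print("at",p.round(1),round(np.degrees(yaw),1),"F",s["ft_force"].round(1),"op",round(s["opening"],1),"t",round(s["clock"],2))
for i in range(n):
    d=R.inv().apply((t-p)/(n-i)); d=np.round(d/1000,4); sp=round(-dy/n,3)
    print({"dx":d[0],"dy":d[1],"dz":d[2],"spin":sp})
    p=p+R.apply(d*1000); R=R*Ro.from_euler("z",sp)
E
python3 plan.py 480 -150 230 -5.8 10; python3 plan.py 476 157 120 61 10 480 -150 230 -5.8
```

```text
at [ 156.5 -500.7  230.7] -72.7 F [ 0.   0.5 -0.2] op 85.1 t 0.1
{'dx': np.float64(-0.0238), 'dy': np.float64(-0.0413), 'dz': np.float64(0.0001), 'spin': np.float64(-0.117)}
{'dx': np.float64(-0.0188), 'dy': np.float64(-0.0438), 'dz': np.float64(0.0001), 'spin': np.float64(-0.117)}
{'dx': np.float64(-0.0136), 'dy': np.float64(-0.0457), 'dz': np.float64(0.0001), 'spin': np.float64(-0.117)}
{'dx': np.float64(-0.0082), 'dy': np.float64(-0.047), 'dz': np.float64(0.0001), 'spin': np.float64(-0.117)}
{'dx': np.float64(-0.0026), 'dy': np.float64(-0.0477), 'dz': np.float64(0.0001), 'spin': np.float64(-0.117)}
{'dx': np.float64(0.003), 'dy': np.float64(-0.0476), 'dz': np.float64(0.0001), 'spin': np.float64(-0.117)}
{'dx': np.float64(0.0085), 'dy': np.float64(-0.047), 'dz': np.float64(0.0001), 'spin': np.float64(-0.117)}
{'dx': np.float64(0.0139), 'dy': np.float64(-0.0457), 'dz': np.float64(0.0001), 'spin': np.float64(-0.117)}
{'dx': np.float64(0.0191), 'dy': np.float64(-0.0437), 'dz': np.float64(0.0002), 'spin': np.float64(-0.117)}
{'dx': np.float64(0.0241), 'dy': np.float64(-0.0412), 'dz': n
[... 477 characters left out ...]
0298), 'dz': np.float64(0.011), 'spin': np.float64(-0.117)}
{'dx': np.float64(0.0106), 'dy': np.float64(-0.0288), 'dz': np.float64(0.011), 'spin': np.float64(-0.117)}
{'dx': np.float64(0.0139), 'dy': np.float64(-0.0274), 'dz': np.float64(0.011), 'spin': np.float64(-0.117)}
{'dx': np.float64(0.017), 'dy': np.float64(-0.0256), 'dz': np.float64(0.011), 'spin': np.float64(-0.117)}
{'dx': np.float64(0.0199), 'dy': np.float64(-0.0234), 'dz': np.float64(0.011), 'spin': np.float64(-0.117)}
{'dx': np.float64(0.0225), 'dy': np.float64(-0.0209), 'dz': np.float64(0.011), 'spin': np.float64(-0.117)}
{'dx': np.float64(0.0248), 'dy': np.float64(-0.0181), 'dz': np.float64(0.011), 'spin': np.float64(-0.117)}
```

Candidates for the tee (top picture, 512 px): large tee (165,166), about 110 mm long; small tee (140,205), about 45 mm; medium tee (265,214), measured 64 x 36–39 mm with its branch end 37.5 mm from the run axis. Only the medium one fits 68 x 59 x 42. The crops above confirm it: run at -29°, branch towards -119°, centre (476,157). The box crop shows the lid drawn out, nose at about box x -54, and the ridge at about box x +70.

```bash
python3 -m crank '[{"dx":-0.024,"dy":-0.041,"spin":-0.117},{"dx":-0.019,"dy":-0.044,"spin":-0.117},{"dx":-0.0135,"dy":-0.0455,"spin":-0.117},{"dx":-0.008,"dy":-0.047,"spin":-0.117},{"dx":-0.0025,"dy":-0.0475,"spin":-0.117}]' 30
python3 -m crank '[{"dx":0.003,"dy":-0.0475,"spin":-0.117},{"dx":0.0085,"dy":-0.047,"spin":-0.117},{"dx":0.014,"dy":-0.0455,"spin":-0.117},{"dx":0.019,"dy":-0.0435,"spin":-0.117},{"dx":0.024,"dy":-0.041,"spin":-0.117}]'
python3 plan.py 476 157 120 61 10
```

```text
at [ 156.5 -500.7  230.7] -72.7 F [ 0.   0.5 -0.2] op 85.1 t 0.1
{'dx': np.float64(-0.0532), 'dy': np.float64(-0.0501), 'dz': np.float64(0.0112), 'spin': np.float64(-0.233)}
{'dx': np.float64(-0.0402), 'dy': np.float64(-0.061), 'dz': np.float64(0.0111), 'spin': np.float64(-0.233)}
{'dx': np.float64(-0.0251), 'dy': np.float64(-0.0687), 'dz': np.float64(0.0112), 'spin': np.float64(-0.233)}
{'dx': np.float64(-0.0085), 'dy': np.float64(-0.0726), 'dz': np.float64(0.0111), 'spin': np.float64(-0.233)}
{'dx': np.float64(0.0085), 'dy': np.float64(-0.0726), 'dz': np.float64(0.0112), 'spin': np.float64(-0.233)}
{'dx': np.float64(0.025), 'dy': np.float64(-0.0687), 'dz': np.float64(0.0111), 'spin': np.float64(-0.233)}
{'dx': np.float64(0.0402), 'dy': np.float64(-0.0611), 'dz': np.float64(0.0112), 'spin': np.float64(-0.233)}
{'dx': np.float64(0.0532), 'dy': np.float64(-0.0501), 'dz': np.float64(0.0111), 'spin': np.float64(-0.233)}
{'dx': np.float64(0.0634), 'dy': np.float64(-0.0365), 'dz': np.float64(0.0112), 'spin': np.float64(-0.233)}
{'dx': np.float64(0.0701), 'dy': np.float64(-0.0209), 'dz': np.float64(0.0111), 'spin': np.float64(-0.233)}schema error: expected keys dx, dy, dz, spin, grip
schema error: expected keys dx, dy, dz, spin, grip
```

```bash
python3 -m crank '[{"dx":-0.024,"dy":-0.041,"dz":0,"spin":-0.117,"grip":0.085},{"dx":-0.019,"dy":-0.044,"dz":0,"spin":-0.117,"grip":0.085},{"dx":-0.0135,"dy":-0.0455,"dz":0,"spin":-0.117,"grip":0.085},{"dx":-0.008,"dy":-0.047,"dz":0,"spin":-0.117,"grip":0.085},{"dx":-0.0025,"dy":-0.0475,"dz":0,"spin":-0.117,"grip":0.085}]' 30
python3 -m crank '[{"dx":0.003,"dy":-0.0475,"dz":0,"spin":-0.117,"grip":0.085},{"dx":0.0085,"dy":-0.047,"dz":0,"spin":-0.117,"grip":0.085},{"dx":0.014,"dy":-0.0455,"dz":0,"spin":-0.117,"grip":0.085},{"dx":0.019,"dy":-0.0435,"dz":0,"spin":-0.117,"grip":0.085},{"dx":0.024,"dy":-0.041,"dz":0,"spin":-0.117,"grip":0.085}]'
python3 plan.py 476 157 120 61 10
```

```text
clock: 0.6
ee_pos: [318.8, -324.4, 231.1]
orientation: [-3.141, 0.0, -0.679]
ft_force: [1.0, -0.7, -0.2]
opening: 85.2
clock: 1.1
ee_pos: [480.2, -149.4, 231.1]
orientation: [3.142, 0.0, -0.093]
ft_force: [1.0, -1.5, 0.4]
opening: 85.3
at [ 480.2 -149.4  231.1] -5.3 F [ 1.  -1.5  0.4] op 85.3 t 1.1
{'dx': np.float64(-0.0033), 'dy': np.float64(-0.0305), 'dz': np.float64(0.0111), 'spin': np.float64(-0.116)}
{'dx': np.float64(0.0003), 'dy': np.float64(-0.0306), 'dz': np.float64(0.0111), 'spin': np.float64(-0.116)}
{'dx': np.float64(0.0038), 'dy': np.float64(-0.0304), 'dz': np.float64(0.0111), 'spin': np.float64(-0.116)}
{'dx': np.float64(0.0073), 'dy': np.float64(-0.0298), 'dz': np.float64(0.0111), 'spin': np.float64(-0.116)}
{'dx': np.float64(0.0107), 'dy': np.float64(-0.0287), 'dz': np.float64(0.0111), 'spin': np.float64(-0.116)}
{'dx': np.float64(0.014), 'dy': np.float64(-0.0273), 'dz': np.float64(0.0111), 'spin': np.float64(-0.116)}
{'dx': np.float64(0.017), 'dy': np.float64(-0.0255), 'dz': np.float64(0.0111), 'spin': np.float64(-0.116)}
{'dx': np.float64(0.0199), 'dy': np.float64(-0.0233), 'dz': np.float64(0.0111), 'spin': np.float64(-0.116)}
{'dx': np.float64(0.0224), 'dy': np.float64(-0.0208), 'dz': np.float64(0.0111), 'spin': np.float64(-0.116)}
{'dx': np.float64(0.0247), 'dy': np.float64(-0.0182), 'dz': np.float64(0.0112), 'spin': np.float64(-0.116)}
```

Tracking is good.

```bash
python3 -m crank '[{"dx":-0.0033,"dy":-0.0305,"dz":0.011,"spin":-0.116,"grip":0.085},{"dx":0.0003,"dy":-0.0306,"dz":0.011,"spin":-0.116,"grip":0.085},{"dx":0.0038,"dy":-0.0304,"dz":0.011,"spin":-0.116,"grip":0.085},{"dx":0.0073,"dy":-0.0298,"dz":0.011,"spin":-0.116,"grip":0.085},{"dx":0.0107,"dy":-0.0287,"dz":0.011,"spin":-0.116,"grip":0.085}]'
python3 -m crank '[{"dx":0.014,"dy":-0.0273,"dz":0.011,"spin":-0.116,"grip":0.085},{"dx":0.017,"dy":-0.0255,"dz":0.011,"spin":-0.116,"grip":0.085},{"dx":0.02,"dy":-0.0233,"dz":0.011,"spin":-0.116,"grip":0.085},{"dx":0.0224,"dy":-0.0208,"dz":0.011,"spin":-0.116,"grip":0.085},{"dx":0.0247,"dy":-0.0182,"dz":0.011,"spin":-0.116,"grip":0.085}]'
python3 - <<'E'
from h import *
for n,b in(("top",(225,185,305,245)),("scene",(240,160,340,235))):
    im=snapshot(n); cv2.imwrite(f"pics/{n}1.png",im); crop(n,f"pics/c1{n}.png",*b,8,im)
E
python3 plan.py 476.2 157 60 61 3;python3 plan.py 476.2 157 5 61 5 476.2 157 60 61
```

```text
clock: 1.6
ee_pos: [477.5, 3.3, 175.6]
orientation: [-3.141, 0.0, 0.487]
ft_force: [-0.3, -0.6, -0.9]
opening: 85.2
clock: 2.1
ee_pos: [476.3, 156.5, 120.5]
orientation: [-3.141, 0.0, 1.067]
ft_force: [0.3, -0.2, 0.4]
opening: 85.2
at [475.2 158.  119.6] 61.2 F [ 0.2 -0.2 -0.9] op 85.1 t 2.2
{'dx': np.float64(-0.0001), 'dy': np.float64(0.0005), 'dz': np.float64(0.0199), 'spin': np.float64(0.001)}
{'dx': np.float64(-0.0001), 'dy': np.float64(0.0005), 'dz': np.float64(0.0199), 'spin': np.float64(0.001)}
{'dx': np.float64(-0.0001), 'dy': np.float64(0.0005), 'dz': np.float64(0.0198), 'spin': np.float64(0.001)}
at [476.2 157.   60. ] 61.0 F [ 0.2 -0.2 -0.9] op 85.1 t 2.2
{'dx': np.float64(0.0), 'dy': np.float64(-0.0), 'dz': np.float64(0.011), 'spin': np.float64(-0.0)}
{'dx': np.float64(0.0), 'dy': np.float64(-0.0), 'dz': np.float64(0.011), 'spin': np.float64(-0.0)}
{'dx': np.float64(0.0), 'dy': np.float64(-0.0), 'dz': np.float64(0.011), 'spin': np.float64(-0.0)}
{'dx': np.float64(0.0), 'dy': np.float64(-0.0), 'dz': np.float64(0.011), 'spin': np.float64(-0.0)}
{'dx': np.float64(0.0), 'dy': np.float64(-0.0), 'dz': np.float64(0.011), 'spin': np.float64(-0.0)}
```

View pics/c1scene.png

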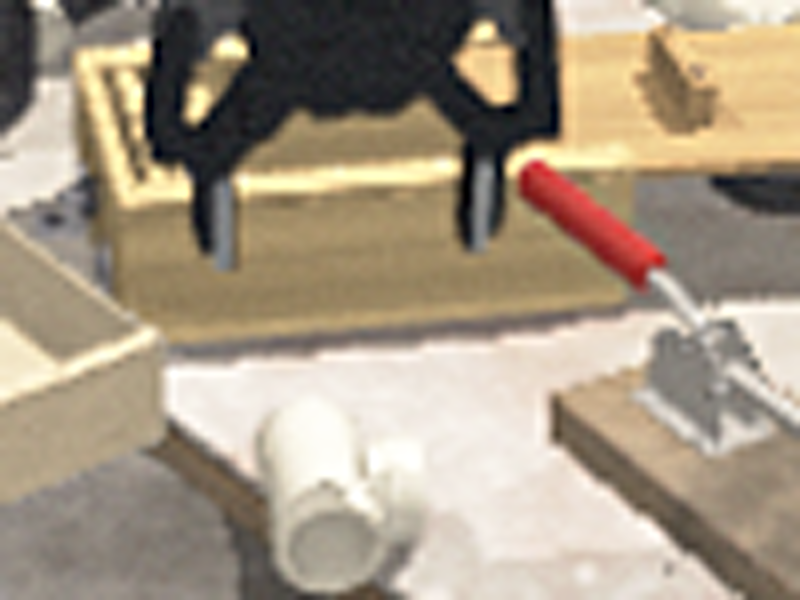

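View pics/c1top.png

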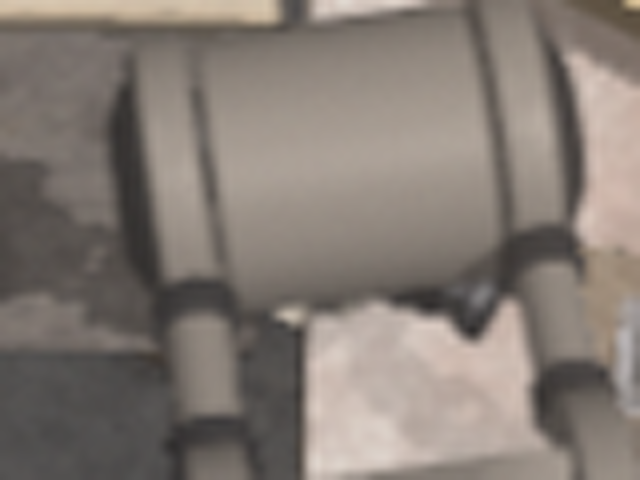

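The scene view shows the open fingers above the tee, with the tips at crop pixels (225,265) and (480,245) and the tee at (345,490). In the top view the arm hides the tee. Descending.

```bash
python3 -m crank '[{"dx":0,"dy":0,"dz":0.02,"spin":0,"grip":0.085},{"dx":0,"dy":0,"dz":0.02,"spin":0,"grip":0.085},{"dx":0,"dy":0,"dz":0.015,"spin":0,"grip":0.085},{"dx":0,"dy":0,"dz":0.01,"spin":0,"grip":0.085},{"dx":0,"dy":0,"dz":0,"spin":0,"grip":0.085}]'
python3 - <<'E'
from h import *
im=snapshot("scene"); crop("scene","pics/c2s.png",240,160,340,235,8,im)
E
```

```text
clock: 2.7
ee_pos: [476.0, 154.7, 55.2]
orientation: [-3.14, 0.002, 1.061]
ft_force: [0.1, 0.4, 0.4]
opening: 85.3
```

View pics/c2s.png

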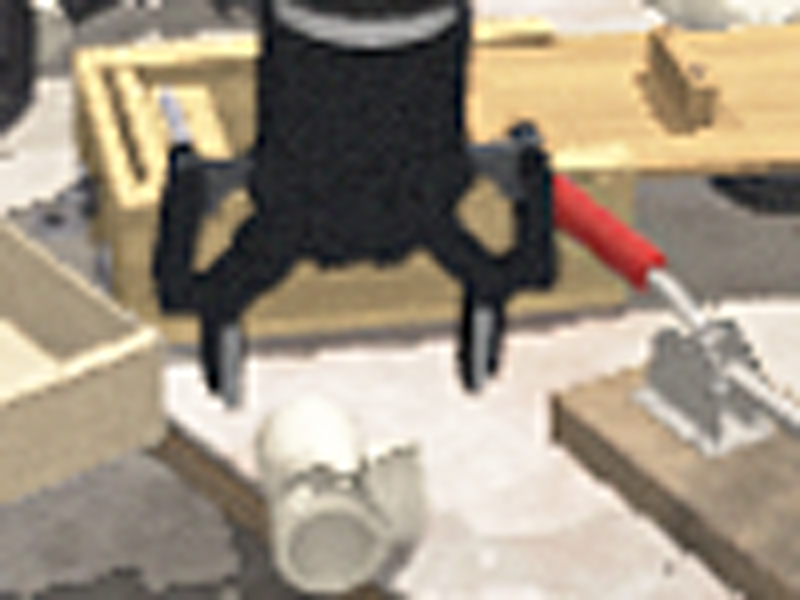

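```bash
python3 - <<'E'
from h import *
print(((proj("scene",[(476.2,157,68),(476.2,157,21)])-[240,160]+.5)*8).round())
E
python3 -m crank '[{"dx":0,"dy":0,"dz":0.015,"spin":0,"grip":0.085},{"dx":0,"dy":0,"dz":0.015,"spin":0,"grip":0.085},{"dx":0,"dy":0,"dz":0.012,"spin":0,"grip":0.085},{"dx":0,"dy":0,"dz":0.008,"spin":0,"grip":0.085},{"dx":0,"dy":0,"dz":0,"spin":0,"grip":0.085}]'
```

```text
[[345. 393.]
 [340. 495.]]
clock: 3.25
ee_pos: [476.3, 155.2, 5.7]
orientation: [-3.141, 0.001, 1.062]
ft_force: [-0.2, 0.5, -0.6]
opening: 84.9
```

```bash
python3 -m crank '[{"dx":0,"dy":0,"dz":0,"spin":0,"grip":0.07},{"dx":0,"dy":0,"dz":0,"spin":0,"grip":0.064},{"dx":0,"dy":0,"dz":0,"spin":0,"grip":0.06},{"dx":0,"dy":0,"dz":0,"spin":0,"grip":0.056},{"dx":0,"dy":0,"dz":0,"spin":0,"grip":0.05}]' 25
python3 -m crank '[{"dx":0,"dy":0,"dz":0,"spin":0,"grip":0.05},{"dx":0,"dy":0,"dz":0,"spin":0,"grip":0.05},{"dx":0,"dy":0,"dz":0,"spin":0,"grip":0.05},{"dx":0,"dy":0,"dz":-0.005,"spin":0,"grip":0.05},{"dx":0,"dy":0,"dz":-0.01,"spin":0,"grip":0.05}]'
python3 - <<'E'
from h import *
im=snapshot("scene"); crop("scene","pics/c3s.png",240,160,340,235,8,im)
E
```

```text
clock: 3.75
ee_pos: [477.1, 155.4, 7.0]
orientation: [3.141, -0.001, 1.062]
ft_force: [-0.4, -0.6, 6.0]
opening: 58.7
clock: 4.25
ee_pos: [476.1, 155.2, 21.2]
orientation: [-3.14, 0.001, 1.062]
ft_force: [-0.0, -0.6, -1.0]
opening: 58.4
```

View pics/c3s.png

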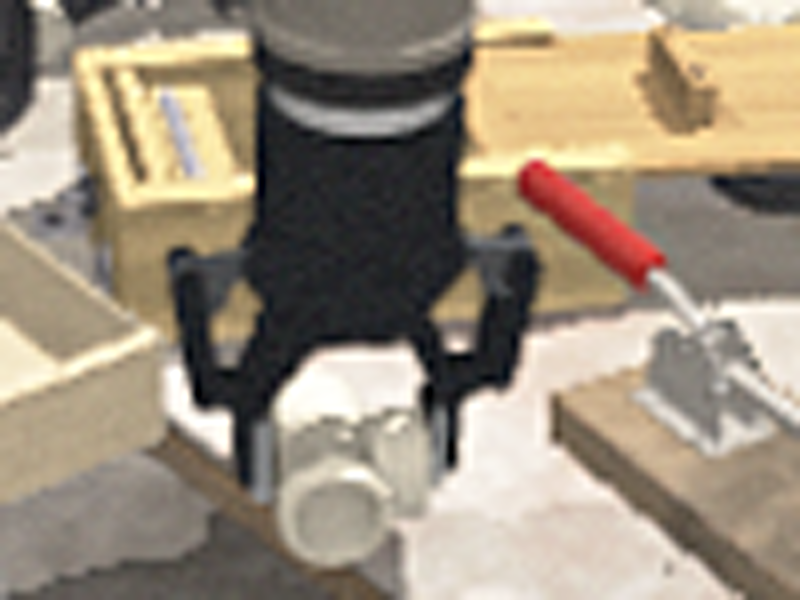

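```bash
python3 -m crank '[{"dx":0,"dy":0,"dz":-0.03,"spin":0,"grip":0.05},{"dx":0,"dy":0,"dz":-0.03,"spin":0,"grip":0.05},{"dx":0,"dy":0,"dz":-0.03,"spin":0,"grip":0.05},{"dx":0,"dy":0,"dz":-0.03,"spin":0.13,"grip":0.05},{"dx":0,"dy":0,"dz":-0.01,"spin":0.13,"grip":0.05}]'
python3 plan.py 647 17.5 150 -26.6 10; 
```

```text
clock: 4.8
ee_pos: [478.1, 155.6, 154.8]
orientation: [3.138, -0.005, 0.797]
ft_force: [0.2, -0.6, -0.8]
opening: 58.4
at [478.1 155.6 154.8] 45.7 F [ 0.2 -0.6 -0.8] op 58.4 t 4.8
{'dx': np.float64(0.0019), 'dy': np.float64(0.0217), 'dz': np.float64(0.0006), 'spin': np.float64(0.126)}
{'dx': np.float64(0.0046), 'dy': np.float64(0.0213), 'dz': np.float64(0.0006), 'spin': np.float64(0.126)}
{'dx': np.float64(0.0073), 'dy': np.float64(0.0206), 'dz': np.float64(0.0006), 'spin': np.float64(0.126)}
{'dx': np.float64(0.0098), 'dy': np.float64(0.0195), 'dz': np.float64(0.0005), 'spin': np.float64(0.126)}
{'dx': np.float64(0.0122), 'dy': np.float64(0.0181), 'dz': np.float64(0.0006), 'spin': np.float64(0.126)}
{'dx': np.float64(0.0144), 'dy': np.float64(0.0164), 'dz': np.float64(0.0005), 'spin': np.float64(0.126)}
{'dx': np.float64(0.0163), 'dy': np.float64(0.0145), 'dz': np.float64(0.0006), 'spin': np.float64(0.126)}
{'dx': np.float64(0.018), 'dy': np.float64(0.0123), 'dz': np.float64(0.0005), 'spin': np.float64(0.126)}
{'dx': np.float64(0.0194), 'dy': np.float64(0.01), 'dz': np.float64(0.0006), 'spin': np.float64(0.126)}
{'dx': np.float64(0.0205), 'dy': np.float64(0.0074), 'dz': np.float64(0.0005), 'spin': np.float64(0.126)}
```

```bash
python3 -m crank '[{"dx":0.002,"dy":0.0217,"dz":0,"spin":0.126,"grip":0.05},{"dx":0.0046,"dy":0.0213,"dz":0,"spin":0.126,"grip":0.05},{"dx":0.0073,"dy":0.0206,"dz":0,"spin":0.126,"grip":0.05},{"dx":0.0098,"dy":0.0195,"dz":0,"spin":0.126,"grip":0.05},{"dx":0.0122,"dy":0.0181,"dz":0,"spin":0.126,"grip":0.05}]'
python3 -m crank '[{"dx":0.0144,"dy":0.0164,"dz":0,"spin":0.126,"grip":0.05},{"dx":0.0163,"dy":0.0145,"dz":0,"spin":0.126,"grip":0.05},{"dx":0.018,"dy":0.0123,"dz":0.001,"spin":0.126,"grip":0.05},{"dx":0.0194,"dy":0.01,"dz":0.002,"spin":0.126,"grip":0.05},{"dx":0.0205,"dy":0.0074,"dz":0.001,"spin":0.126,"grip":0.05}]'
python3 -m crank '[{"dx":0,"dy":0,"dz":0.01,"spin":0,"grip":0.05},{"dx":0,"dy":0,"dz":0.01,"spin":0,"grip":0.05},{"dx":0,"dy":0,"dz":0.01,"spin":0,"grip":0.05},{"dx":0,"dy":0,"dz":0.005,"spin":0,"grip":0.05},{"dx":0,"dy":0,"dz":0,"spin":0,"grip":0.05}]'
python3 plan.py 647 17.5 110 -26.6 1
python3 - <<'E'
from h import *
s=snapshot("scene"); cv2.imwrite("pics/s4.png",s); crop("scene","pics/c4s.png",235,115,345,197,7,s)
t=snapshot("top"); crop("top","pics/c4t.png",260,125,385,218,6,t)
E
```

```text
clock: 5.3
ee_pos: [562.0, 86.1, 151.7]
orientation: [3.141, -0.0, 0.167]
ft_force: [-0.2, -0.2, -1.1]
opening: 58.4
clock: 5.8
ee_pos: [646.7, 17.6, 147.4]
orientation: [3.141, 0.0, -0.463]
ft_force: [-0.4, 1.1, -0.2]
opening: 58.4
clock: 6.3
ee_pos: [645.3, 18.7, 111.2]
orientation: [3.141, 0.002, -0.457]
ft_force: [-0.3, 0.5, -0.7]
opening: 58.2
at [645.3  18.7 111.2] -26.2 F [-0.3  0.5 -0.7] op 58.2 t 6.3
{'dx': np.float64(0.002), 'dy': np.float64(0.0004), 'dz': np.float64(0.0012), 'spin': np.float64(0.007)}
```

View pics/c4s.png

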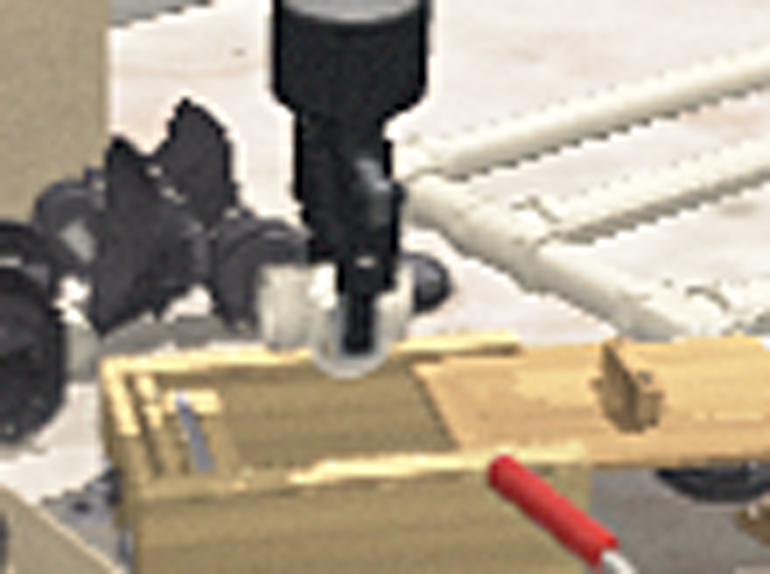

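View pics/c4t.png

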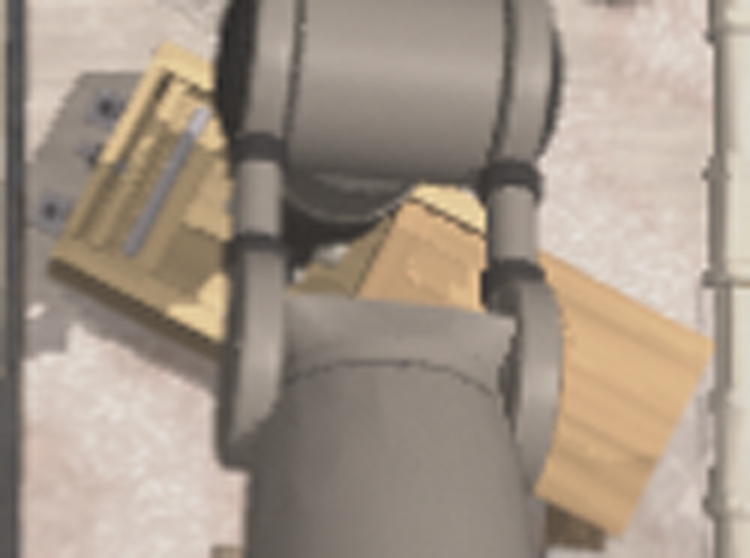

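```bash
python3 -m crank '[{"dx":0.0005,"dy":0,"dz":0.01,"spin":0,"grip":0.05},{"dx":0,"dy":0,"dz":0.01,"spin":0,"grip":0.05},{"dx":0,"dy":0,"dz":0.01,"spin":0,"grip":0.05},{"dx":0,"dy":0,"dz":0.01,"spin":0,"grip":0.05},{"dx":0,"dy":0,"dz":0.005,"spin":0,"grip":0.05}]'
python3 - <<'E'
from h import *
s=snapshot("scene"); crop("scene","pics/c5s.png",235,115,345,197,7,s)
t=snapshot("top"); crop("top","pics/c5t.png",260,125,385,218,6,t)
E
```

```text
clock: 6.9
ee_pos: [646.0, 18.0, 65.5]
orientation: [3.141, 0.002, -0.458]
ft_force: [-0.1, -0.3, -0.8]
opening: 58.1
```

View pics/c5s.png

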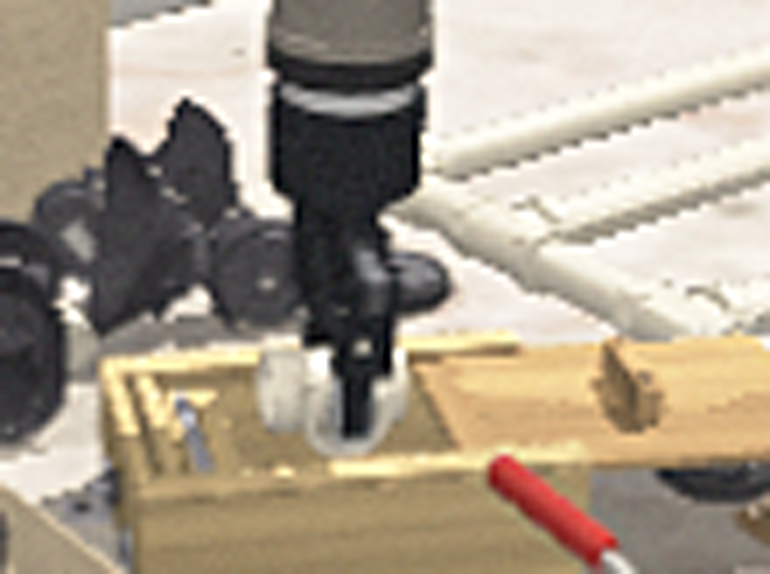

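```bash
python3 -m crank '[{"dx":0,"dy":0,"dz":0.008,"spin":0,"grip":0.05},{"dx":0,"dy":0,"dz":0.008,"spin":0,"grip":0.05},{"dx":0,"dy":0,"dz":0.007,"spin":0,"grip":0.05},{"dx":0,"dy":0,"dz":0.007,"spin":0,"grip":0.05},{"dx":0,"dy":0,"dz":0.003,"spin":0,"grip":0.05}]'
python3 -m crank '[{"dx":0,"dy":0,"dz":0.004,"spin":0,"grip":0.05},{"dx":0,"dy":0,"dz":0.004,"spin":0,"grip":0.05},{"dx":0,"dy":0,"dz":0.003,"spin":0,"grip":0.05},{"dx":0,"dy":0,"dz":0.002,"spin":0,"grip":0.05},{"dx":0,"dy":0,"dz":0.001,"spin":0,"grip":0.05}]'
```

```text
clock: 7.5
ee_pos: [646.3, 18.0, 33.2]
orientation: [3.141, 0.001, -0.458]
ft_force: [-0.7, 1.0, -0.3]
opening: 58.7
clock: 8.0
ee_pos: [648.8, 17.6, 23.0]
orientation: [-3.14, -0.005, -0.458]
ft_force: [0.3, -1.2, 16.2]
opening: 58.6
```

```bash
python3 - <<'E'
from h import *
s=snapshot("scene"); crop("scene","pics/c6s.png",240,150,310,202,11,s)
t=snapshot("top"); crop("top","pics/c6t.png",260,125,360,200,8,t)
print(arm.read_state())
E
```

```text
{'clock': 8.1, 'joint_pos': array([-9.08608620e-02,  7.71173809e-01,  1.38768059e+00, -2.01471467e-04,
        9.77319646e-01,  3.67389598e-01]), 'dq': array([-0.0006532 , -0.00093316, -0.00020428, -0.00065399, -0.00095482,
        0.00063933]), 'effort': array([ 6.95521384e-01, -5.20544851e+01, -1.72832966e+01,  6.02352410e-02,
       -4.97767255e-01,  4.02774545e-02]), 'ee_pos': array([648.81632323,  17.5491005 ,  23.12648345]), 'orientation': array([-3.13980283, -0.00511721, -0.45814282]), 'ft_force': array([ 0.66537466, -1.51041759, 12.16953799]), 'ft_torque': array([ 0.14379703,  0.52922123, -0.01003473]), 'opening': 58.30187442787629}
```

View pics/c6s.png

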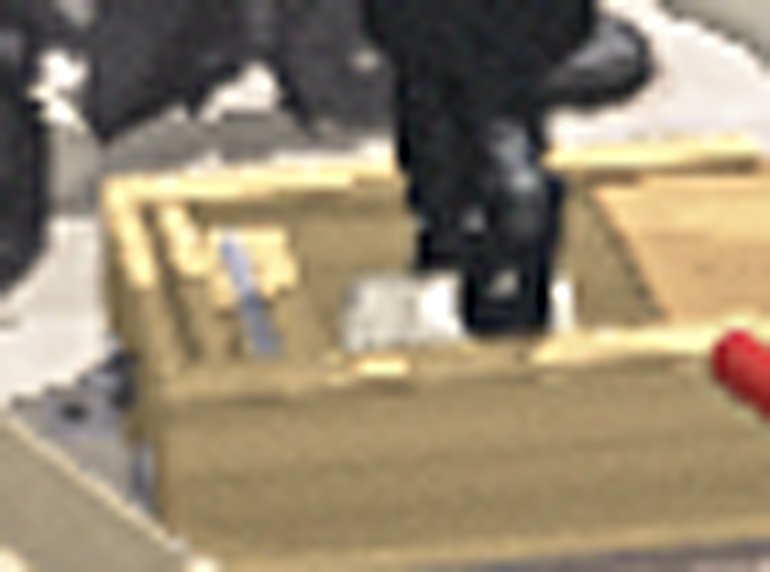

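View pics/c6t.png

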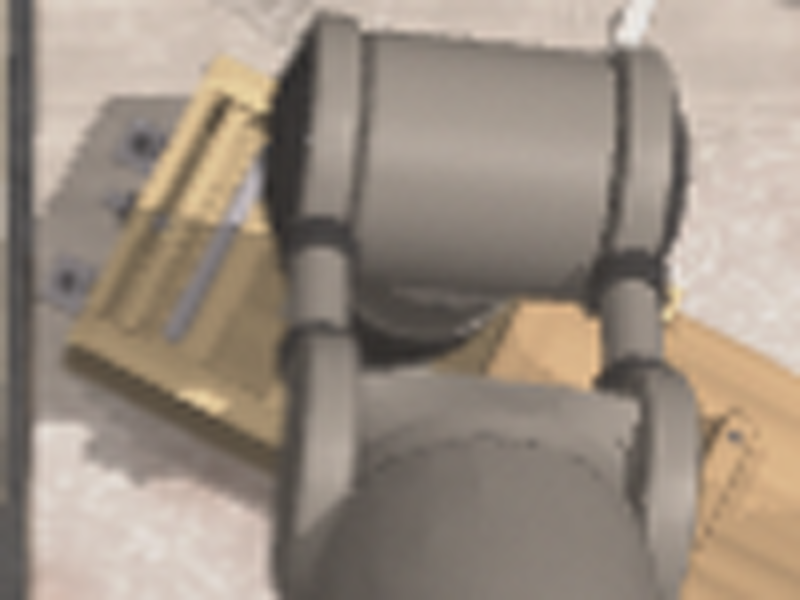

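Contact of about 12 N at TCP z 23: the gripper's outer knuckles rest on the box lips, because they are wider than the finger backs. The tee (crop pixel 455,310) is inside the walls, less than 1 cm above the floor. I'll ease off the lips and let it down there.

```bash
python3 -m crank '[{"dx":0,"dy":0,"dz":-0.002,"spin":0,"grip":0.05},{"dx":0,"dy":0,"dz":-0.001,"spin":0,"grip":0.05},{"dx":0,"dy":0,"dz":0,"spin":0,"grip":0.05},{"dx":0,"dy":0,"dz":0,"spin":0,"grip":0.05},{"dx":0,"dy":0,"dz":0,"spin":0,"grip":0.05}]' 20
```

```text
clock: 8.6
ee_pos: [647.4, 17.8, 23.8]
orientation: [-3.141, -0.002, -0.458]
ft_force: [4.2, -1.3, 5.6]
opening: 58.1
```

```bash
python3 -m crank '[{"dx":0,"dy":0,"dz":-0.002,"spin":0,"grip":0.05},{"dx":0,"dy":0,"dz":0,"spin":0,"grip":0.05},{"dx":0,"dy":0,"dz":0,"spin":0,"grip":0.059},{"dx":0,"dy":0,"dz":0,"spin":0,"grip":0.060},{"dx":0,"dy":0,"dz":0,"spin":0,"grip":0.061}]' 20
python3 -m crank '[{"dx":0,"dy":0,"dz":0,"spin":0,"grip":0.062},{"dx":0,"dy":0,"dz":0,"spin":0,"grip":0.064},{"dx":0,"dy":0,"dz":0,"spin":0,"grip":0.066},{"dx":0,"dy":0,"dz":0,"spin":0,"grip":0.068},{"dx":0,"dy":0,"dz":0,"spin":0,"grip":0.068}]' 20
```

```text
clock: 9.1
ee_pos: [646.3, 18.0, 24.9]
orientation: [3.141, 0.001, -0.458]
ft_force: [-0.9, -0.6, -0.6]
opening: 61.1
clock: 9.6
ee_pos: [646.7, 17.9, 25.3]
orientation: [3.142, -0.0, -0.458]
ft_force: [-0.6, -0.4, -0.1]
opening: 67.9
```

Now up slowly, then clear.

```bash
python3 -m crank '[{"dx":0,"dy":0,"dz":-0.008,"spin":0,"grip":0.068},{"dx":0,"dy":0,"dz":-0.015,"spin":0,"grip":0.068},{"dx":0,"dy":0,"dz":-0.025,"spin":0,"grip":0.068},{"dx":0,"dy":0,"dz":-0.035,"spin":0,"grip":0.068},{"dx":0,"dy":0,"dz":-0.04,"spin":0,"grip":0.068}]'
python3 - <<'E'
from h import *
s=snapshot("scene"); crop("scene","pics/c7s.png",240,150,330,217,8.5,s)
E
python3 plan.py 570 -150 150 -26.6 5
```

```text
clock: 10.1
ee_pos: [646.3, 18.0, 150.1]
orientation: [3.141, 0.001, -0.458]
ft_force: [1.3, 0.2, 0.8]
opening: 67.9
at [650.   17.7 158.8] -26.2 F [2.1 0.7 4.9] op 68.2 t 10.15
{'dx': np.float64(0.0005), 'dy': np.float64(0.0372), 'dz': np.float64(0.0016), 'spin': np.float64(0.001)}
{'dx': np.float64(0.0005), 'dy': np.float64(0.0372), 'dz': np.float64(0.0016), 'spin': np.float64(0.001)}
{'dx': np.float64(0.0005), 'dy': np.float64(0.0372), 'dz': np.float64(0.0016), 'spin': np.float64(0.001)}
{'dx': np.float64(0.0006), 'dy': np.float64(0.0371), 'dz': np.float64(0.0016), 'spin': np.float64(0.001)}
{'dx': np.float64(0.0005), 'dy': np.float64(0.0372), 'dz': np.float64(0.0016), 'spin': np.float64(0.001)}
```

View pics/c7s.png

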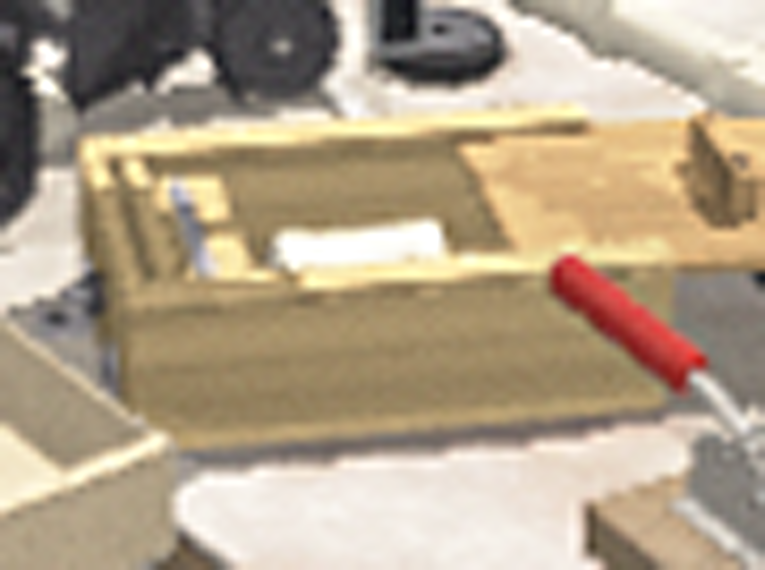

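```bash
python3 plan.py 555 -166 150 -26.6 5 646.5 18 150 -26.24
python3 - <<'E'
from h import *
ex=np.array([.448,.894,0]);ey=np.array([-.894,.448,0]);o=np.array([647,17.5,0])
for z in(50,60): print(z,((proj("scene",[o+ex*a+ey*b+[0,0,z] for a,b in((-34,9),(34,9))])-[240,150]+.5)*8.5).round().tolist())
E
```

```text
at [646.5  18.  150. ] -26.2 F [2.1 0.7 4.9] op 68.2 t 10.15
{'dx': np.float64(-0.0001), 'dy': np.float64(0.0411), 'dz': np.float64(0.0), 'spin': np.float64(0.001)}
{'dx': np.float64(-0.0001), 'dy': np.float64(0.0411), 'dz': np.float64(0.0), 'spin': np.float64(0.001)}
{'dx': np.float64(-0.0001), 'dy': np.float64(0.0411), 'dz': np.float64(0.0), 'spin': np.float64(0.001)}
{'dx': np.float64(-0.0), 'dy': np.float64(0.0411), 'dz': np.float64(0.0), 'spin': np.float64(0.001)}
{'dx': np.float64(-0.0), 'dy': np.float64(0.0411), 'dz': np.float64(0.0), 'spin': np.float64(0.001)}
50 [[448.0, 246.0], [287.0, 260.0]]
60 [[449.0, 225.0], [288.0, 238.0]]
```

```bash
python3 -m crank '[{"dx":0,"dy":0.036,"dz":0,"spin":0.002,"grip":0.05},{"dx":0,"dy":0.042,"dz":0,"spin":0.002,"grip":0.03},{"dx":0,"dy":0.045,"dz":0,"spin":0.001,"grip":0.015},{"dx":0,"dy":0.044,"dz":0,"spin":0.001,"grip":0},{"dx":0,"dy":0.038,"dz":0,"spin":0,"grip":0}]'
python3 - <<'E'
from h import *
s=snapshot("scene"); cv2.imwrite("pics/s8.png",s); crop("scene","pics/c8s.png",240,130,360,217,6.5,s)
t=snapshot("top"); cv2.imwrite("pics/t8.png",t); crop("top","pics/c8t.png",260,125,385,218,6,t)
E
python3 plan.py 557.4 -161.3 71 -26.6 1
```

```text
clock: 10.65
ee_pos: [554.7, -167.5, 149.8]
orientation: [3.141, -0.002, -0.464]
ft_force: [0.2, -0.3, 0.2]
opening: 0.1
at [ 554.  -169.7  149.8] -26.9 F [0.4 0.1 0.5] op 0.0 t 10.75
{'dx': np.float64(-0.0009), 'dy': np.float64(-0.0092), 'dz': np.float64(0.0788), 'spin': np.float64(-0.005)}
```

View pics/c8s.png

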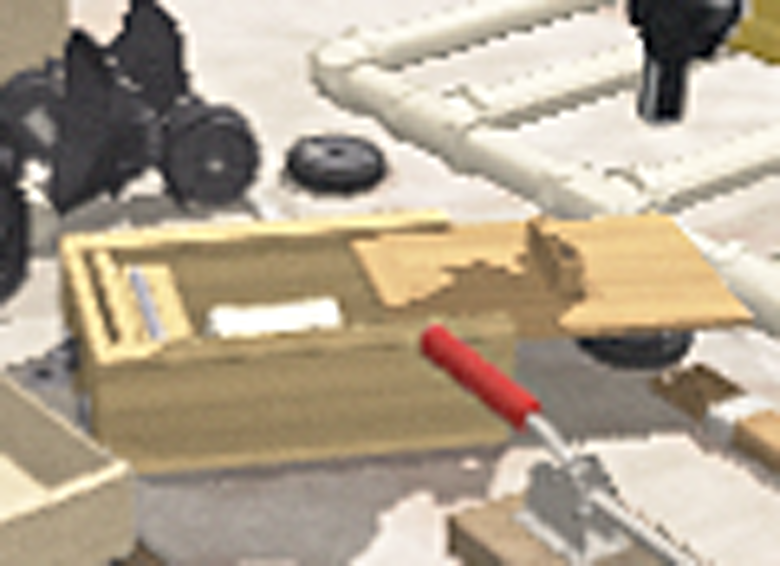

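View pics/c8t.png

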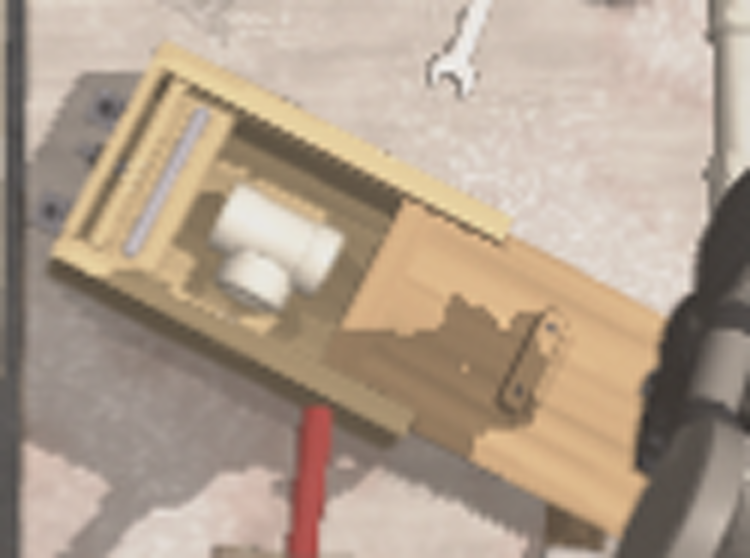

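Both views show the tee lying flat in the cavity (top crop 275,240). The lid has not moved, with its nose edge at (405,200)–(325,360), and the gripper is shut behind the bar. Descending behind the bar.

```bash
python3 -m crank '[{"dx":-0.0005,"dy":0,"dz":0.02,"spin":-0.005,"grip":0},{"dx":0,"dy":0,"dz":0.02,"spin":0,"grip":0},{"dx":0,"dy":0,"dz":0.02,"spin":0,"grip":0},{"dx":0,"dy":0,"dz":0.012,"spin":0,"grip":0},{"dx":0,"dy":0,"dz":0.006,"spin":0,"grip":0}]' 40
python3 plan.py 570.2 -135.7 71 -26.6 1
python3 - <<'E'
from h import *
s=snapshot("scene"); crop("scene","pics/c9s.png",290,130,370,190,10,s)
E
```

```text
clock: 11.25
ee_pos: [555.1, -164.8, 69.8]
orientation: [-3.142, 0.001, -0.458]
ft_force: [0.5, 0.1, 0.3]
opening: -0.0
at [ 555.1 -164.8   69.8] -26.3 F [0.5 0.1 0.3] op -0.0 t 11.25
{'dx': np.float64(0.0007), 'dy': np.float64(-0.0327), 'dz': np.float64(-0.0012), 'spin': np.float64(0.006)}
```

View pics/c9s.png

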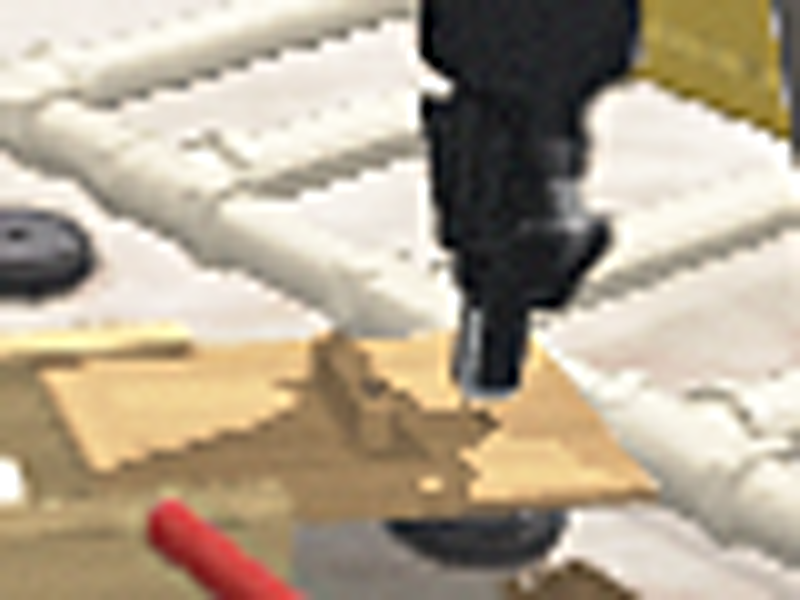

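```bash
python3 -m crank '[{"dx":0,"dy":-0.007,"dz":-0.001,"spin":0.005,"grip":0},{"dx":0,"dy":-0.007,"dz":0,"spin":0,"grip":0},{"dx":0,"dy":-0.005,"dz":0,"spin":0,"grip":0},{"dx":0,"dy":-0.003,"dz":0,"spin":0,"grip":0},{"dx":0,"dy":-0.002,"dz":0,"spin":0,"grip":0}]'
python3 -m crank '[{"dx":0,"dy":-0.002,"dz":0,"spin":0,"grip":0},{"dx":0,"dy":-0.002,"dz":0,"spin":0,"grip":0},{"dx":0,"dy":-0.002,"dz":0,"spin":0,"grip":0},{"dx":0,"dy":-0.002,"dz":0,"spin":0,"grip":0},{"dx":0,"dy":-0.002,"dz":0,"spin":0,"grip":0}]'
cat > st.py <<'E'
from h import *
s=arm.read_state(); p=s["ee_pos"]-[647,17.5,0]; f=s["ft_force"]; a=np.radians(63.4); c,t=np.cos(a),np.sin(a)
print("box x %.1f y %.1f z %.1f  Fx %.1f Fy %.1f Fz %.1f yaw %.2f t %.2f"%(p[0]*c+p[1]*t,-p[0]*t+p[1]*c,p[2],f[0]*c+f[1]*t,-f[0]*t+f[1]*c,f[2],np.degrees(s["orientation"][2]),s["clock"]))
E
python3 st.py
```

```text
clock: 11.8
ee_pos: [566.1, -143.5, 71.6]
orientation: [3.142, -0.001, -0.463]
ft_force: [0.2, 0.2, 0.2]
opening: -0.2
clock: 12.3
ee_pos: [570.2, -135.1, 71.3]
orientation: [3.141, -0.0, -0.464]
ft_force: [-0.5, -0.6, 0.5]
opening: -0.1
box x -170.8 y 0.3 z 71.3  Fx -0.7 Fy 0.2 Fz 0.5 yaw -26.59 t 12.30
```

```bash
python3 -m crank '[{"dx":0,"dy":-0.002,"dz":0,"spin":0,"grip":0},{"dx":0,"dy":-0.002,"dz":0,"spin":0,"grip":0},{"dx":0,"dy":-0.002,"dz":0,"spin":0,"grip":0},{"dx":0,"dy":-0.002,"dz":0,"spin":0,"grip":0},{"dx":0,"dy":-0.002,"dz":0,"spin":0,"grip":0}]'; python3 st.py
python3 -m crank '[{"dx":0,"dy":-0.003,"dz":0,"spin":0,"grip":0},{"dx":0,"dy":-0.003,"dz":0,"spin":0,"grip":0},{"dx":0,"dy":-0.003,"dz":0,"spin":0,"grip":0},{"dx":0,"dy":-0.003,"dz":0,"spin":0,"grip":0},{"dx":0,"dy":-0.003,"dz":0,"spin":0,"grip":0}]'; python3 st.py
```

```text
clock: 12.8
ee_pos: [574.8, -125.9, 71.3]
orientation: [3.142, -0.0, -0.464]
ft_force: [-0.5, -1.5, 0.4]
opening: 0.0
box x -160.5 y 0.4 z 71.3  Fx -1.6 Fy -0.2 Fz 0.4 yaw -26.58 t 12.80
clock: 13.3
ee_pos: [581.5, -112.3, 71.3]
orientation: [3.142, 0.0, -0.464]
ft_force: [0.1, -0.4, -0.1]
opening: 0.1
box x -145.4 y 0.4 z 71.3  Fx -0.3 Fy -0.2 Fz -0.1 yaw -26.58 t 13.30
```

```bash
python3 - <<'E'
from h import *
s=snapshot("scene"); crop("scene","pics/c10s.png",240,140,360,217,6.5,s)
t=snapshot("top"); crop("top","pics/c10t.png",260,125,385,218,6,t)
E
```

```text
(no output)
```

View pics/c10s.png

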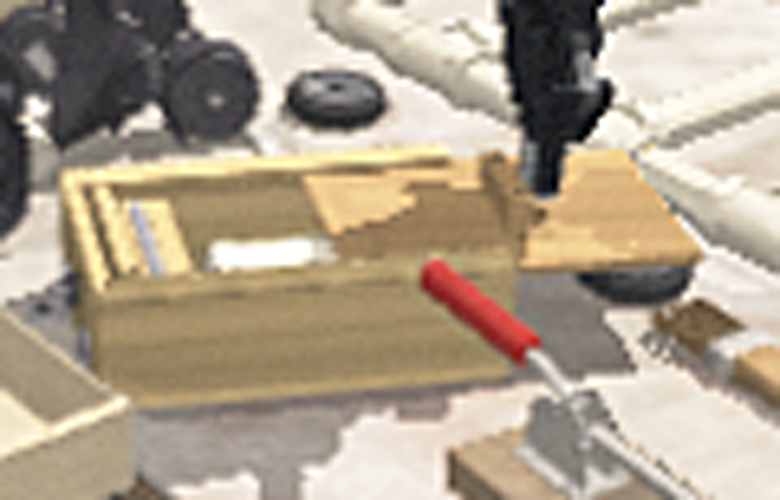

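View pics/c10t.png

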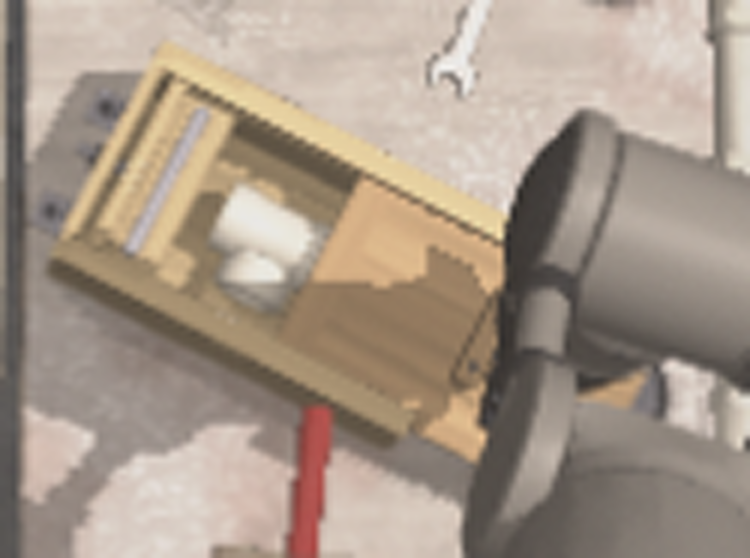

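```bash
python3 -m crank '[{"dx":0,"dy":-0.005,"dz":0,"spin":0,"grip":0},{"dx":0,"dy":-0.006,"dz":0,"spin":0,"grip":0},{"dx":0,"dy":-0.006,"dz":0,"spin":0,"grip":0},{"dx":0,"dy":-0.006,"dz":0,"spin":0,"grip":0},{"dx":0,"dy":-0.006,"dz":0,"spin":0,"grip":0}]'; python3 st.py
python3 -m crank '[{"dx":0,"dy":-0.006,"dz":0,"spin":0,"grip":0},{"dx":0,"dy":-0.006,"dz":0,"spin":0,"grip":0},{"dx":0,"dy":-0.006,"dz":0,"spin":0,"grip":0},{"dx":0,"dy":-0.006,"dz":0,"spin":0,"grip":0},{"dx":0,"dy":-0.005,"dz":0,"spin":0,"grip":0}]'; python3 st.py
```

```text
clock: 13.9
ee_pos: [594.7, -86.1, 71.3]
orientation: [3.142, -0.0, -0.464]
ft_force: [0.1, 0.3, 0.4]
opening: -0.1
box x -116.1 y 0.4 z 71.3  Fx 0.3 Fy 0.1 Fz 0.4 yaw -26.57 t 13.90
clock: 14.4
ee_pos: [607.6, -60.2, 71.3]
orientation: [3.142, -0.0, -0.464]
ft_force: [-0.1, 0.1, -0.2]
opening: 0.1
box x -87.1 y 0.5 z 71.3  Fx 0.0 Fy 0.1 Fz -0.2 yaw -26.58 t 14.40
```

```bash
python3 -m crank '[{"dx":0,"dy":-0.004,"dz":0,"spin":0,"grip":0},{"dx":0,"dy":-0.004,"dz":0,"spin":0,"grip":0},{"dx":0,"dy":-0.003,"dz":0,"spin":0,"grip":0},{"dx":0,"dy":-0.003,"dz":0,"spin":0,"grip":0},{"dx":0,"dy":-0.002,"dz":0,"spin":0,"grip":0}]'; python3 st.py
python3 -m crank '[{"dx":0,"dy":-0.001,"dz":0,"spin":0,"grip":0},{"dx":0,"dy":-0.001,"dz":0,"spin":0,"grip":0},{"dx":0,"dy":-0.001,"dz":0,"spin":0,"grip":0},{"dx":0,"dy":-0.001,"dz":0,"spin":0,"grip":0},{"dx":0,"dy":-0.001,"dz":0,"spin":0,"grip":0}]'; python3 st.py
python3 - <<'E'
from h import *
s=snapshot("scene"); crop("scene","pics/c11s.png",240,140,340,215,8,s)
t=snapshot("top"); crop("top","pics/c11t.png",260,125,385,218,6,t)
E
```

```text
clock: 14.9
ee_pos: [614.6, -46.3, 71.3]
orientation: [3.141, -0.0, -0.464]
ft_force: [-0.4, -0.2, 0.7]
opening: -0.2
box x -71.5 y 0.4 z 71.3  Fx -0.4 Fy 0.3 Fz 0.7 yaw -26.58 t 14.90
clock: 15.4
ee_pos: [616.8, -42.0, 71.3]
orientation: [3.141, -0.0, -0.464]
ft_force: [0.3, -0.3, -0.4]
opening: 0.3
box x -66.7 y 0.4 z 71.3  Fx -0.2 Fy -0.4 Fz -0.4 yaw -26.59 t 15.40
```

View pics/c11s.png

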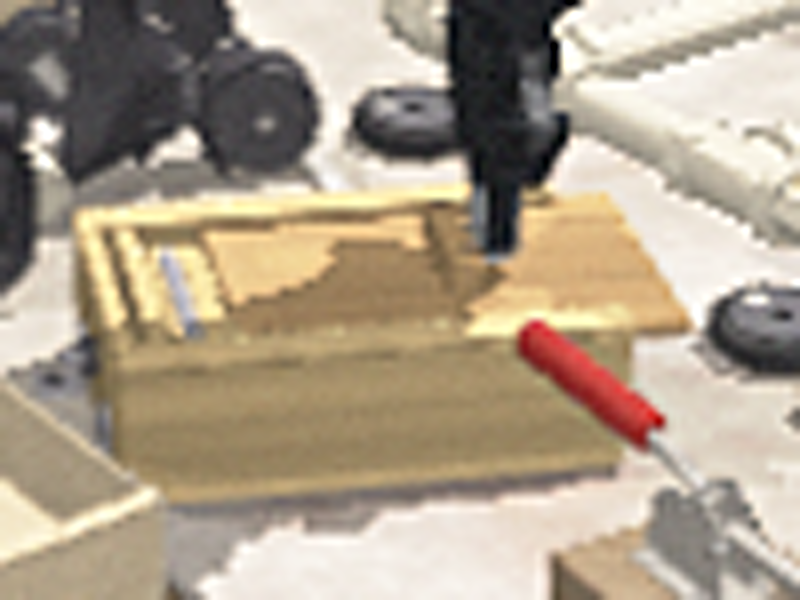

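View pics/c11t.png

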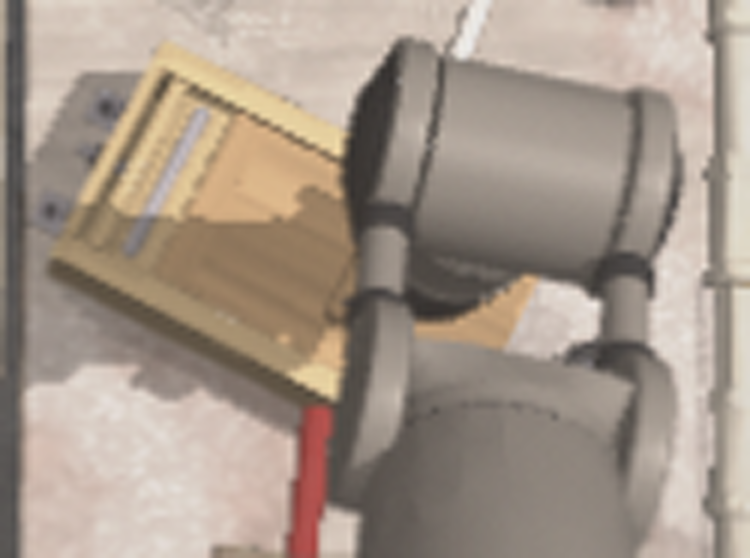

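The lid is over the end block, with its nose edge 10–15 mm short of the ridge in both views. Continuing by feel.

```bash
for i in 1; do python3 -m crank '[{"dx":0,"dy":-0.0015,"dz":0,"spin":0,"grip":0},{"dx":0,"dy":-0.0015,"dz":0,"spin":0,"grip":0},{"dx":0,"dy":-0.0015,"dz":0,"spin":0,"grip":0},{"dx":0,"dy":-0.001,"dz":0,"spin":0,"grip":0},{"dx":0,"dy":-0.001,"dz":0,"spin":0,"grip":0}]'; done; python3 st.py
python3 -m crank '[{"dx":0,"dy":-0.001,"dz":0,"spin":0,"grip":0},{"dx":0,"dy":-0.001,"dz":0,"spin":0,"grip":0},{"dx":0,"dy":-0.001,"dz":0,"spin":0,"grip":0},{"dx":0,"dy":-0.0005,"dz":0,"spin":0,"grip":0},{"dx":0,"dy":-0.0005,"dz":0,"spin":0,"grip":0}]'; python3 st.py
```

```text
clock: 16.0
ee_pos: [619.7, -36.0, 71.3]
orientation: [3.141, -0.0, -0.464]
ft_force: [-1.0, -0.8, -0.9]
opening: -0.0
box x -60.1 y 0.4 z 71.3  Fx -1.2 Fy 0.6 Fz -0.9 yaw -26.58 t 16.00
clock: 16.5
ee_pos: [621.5, -32.5, 71.3]
orientation: [3.141, -0.0, -0.464]
ft_force: [-0.9, 0.3, 0.1]
opening: 0.0
box x -56.2 y 0.4 z 71.3  Fx -0.1 Fy 1.0 Fz 0.1 yaw -26.58 t 16.50
```

Now 0.5 mm rows.

```bash
python3 -m crank '[{"dx":0,"dy":-0.0005,"dz":0,"spin":0,"grip":0},{"dx":0,"dy":-0.0005,"dz":0,"spin":0,"grip":0},{"dx":0,"dy":-0.0005,"dz":0,"spin":0,"grip":0},{"dx":0,"dy":-0.0005,"dz":0,"spin":0,"grip":0},{"dx":0,"dy":-0.0005,"dz":0,"spin":0,"grip":0}]'; python3 st.py
python3 -m crank '[{"dx":0,"dy":-0.0005,"dz":0,"spin":0,"grip":0},{"dx":0,"dy":-0.0005,"dz":0,"spin":0,"grip":0},{"dx":0,"dy":-0.0005,"dz":0,"spin":0,"grip":0},{"dx":0,"dy":-0.0005,"dz":0,"spin":0,"grip":0},{"dx":0,"dy":-0.0005,"dz":0,"spin":0,"grip":0}]'; python3 st.py
```

```text
clock: 17.0
ee_pos: [622.6, -30.3, 71.3]
orientation: [3.142, -0.0, -0.464]
ft_force: [-0.4, -0.3, 0.2]
opening: 0.1
box x -53.7 y 0.4 z 71.3  Fx -0.5 Fy 0.2 Fz 0.2 yaw -26.59 t 17.00
clock: 17.5
ee_pos: [623.7, -28.4, 71.4]
orientation: [3.141, -0.0, -0.464]
ft_force: [-1.1, -1.6, 0.9]
opening: 0.0
box x -51.5 y 0.3 z 71.4  Fx -1.9 Fy 0.3 Fz 0.9 yaw -26.60 t 17.50
```

```bash
python3 -m crank '[{"dx":0,"dy":-0.0005,"dz":0,"spin":0,"grip":0},{"dx":0,"dy":-0.0005,"dz":0,"spin":0,"grip":0},{"dx":0,"dy":-0.0005,"dz":0,"spin":0,"grip":0},{"dx":0,"dy":-0.0005,"dz":0,"spin":0,"grip":0},{"dx":0,"dy":0,"dz":0,"spin":0,"grip":0}]'; python3 st.py
```

```text
clock: 18.0
ee_pos: [624.2, -27.4, 71.4]
orientation: [3.14, 0.0, -0.464]
ft_force: [-3.2, -7.0, 4.1]
opening: -0.1
box x -50.4 y 0.3 z 71.4  Fx -7.7 Fy -0.2 Fz 4.1 yaw -26.59 t 18.00
```

```bash
python3 -m crank '[{"dx":0,"dy":-0.0005,"dz":0,"spin":0,"grip":0},{"dx":0,"dy":-0.0005,"dz":0,"spin":0,"grip":0},{"dx":0,"dy":-0.0005,"dz":0,"spin":0,"grip":0},{"dx":0,"dy":-0.0005,"dz":0,"spin":0,"grip":0},{"dx":0,"dy":0,"dz":0,"spin":0,"grip":0}]'; python3 st.py
```

```text
clock: 18.5
ee_pos: [625.0, -25.9, 71.4]
orientation: [3.139, 0.0, -0.464]
ft_force: [-3.7, -7.8, 3.9]
opening: 0.0
box x -48.6 y 0.2 z 71.4  Fx -8.7 Fy -0.2 Fz 3.9 yaw -26.60 t 18.50
```

```bash
python3 -m crank '[{"dx":0,"dy":-0.0005,"dz":0,"spin":0,"grip":0},{"dx":0,"dy":-0.0005,"dz":0,"spin":0,"grip":0},{"dx":0,"dy":-0.0005,"dz":0,"spin":0,"grip":0},{"dx":0,"dy":-0.0005,"dz":0,"spin":0,"grip":0},{"dx":0,"dy":0,"dz":0,"spin":0,"grip":0}]'; python3 st.py
```

```text
clock: 19.0
ee_pos: [626.3, -23.4, 71.4]
orientation: [3.141, -0.0, -0.464]
ft_force: [-2.7, -4.2, 2.2]
opening: -0.1
box x -45.8 y 0.2 z 71.4  Fx -5.0 Fy 0.5 Fz 2.2 yaw -26.59 t 19.00
```

```bash
python3 -m crank '[{"dx":0,"dy":-0.0005,"dz":0,"spin":0,"grip":0},{"dx":0,"dy":-0.0005,"dz":0,"spin":0,"grip":0},{"dx":0,"dy":-0.0005,"dz":0,"spin":0,"grip":0},{"dx":0,"dy":-0.0005,"dz":0,"spin":0,"grip":0},{"dx":0,"dy":-0.0005,"dz":0,"spin":0,"grip":0}]'; python3 st.py
```

```text
clock: 19.5
ee_pos: [627.4, -21.1, 71.5]
orientation: [3.141, -0.0, -0.464]
ft_force: [-3.1, -4.7, 1.5]
opening: 0.1
box x -43.3 y 0.2 z 71.5  Fx -5.6 Fy 0.6 Fz 1.5 yaw -26.59 t 19.50
```

```bash
python3 -m crank '[{"dx":0,"dy":-0.0005,"dz":0,"spin":0,"grip":0},{"dx":0,"dy":-0.0005,"dz":0,"spin":0,"grip":0},{"dx":0,"dy":-0.0005,"dz":0,"spin":0,"grip":0},{"dx":0,"dy":-0.0005,"dz":0,"spin":0,"grip":0},{"dx":0,"dy":-0.0005,"dz":0,"spin":0,"grip":0}]'; python3 st.py
```

```text
clock: 20.0
ee_pos: [628.6, -18.6, 71.5]
orientation: [3.141, -0.0, -0.464]
ft_force: [-1.8, -4.1, 1.8]
opening: -0.1
box x -40.5 y 0.3 z 71.5  Fx -4.5 Fy -0.3 Fz 1.8 yaw -26.59 t 20.00
```

```bash
python3 -m crank '[{"dx":0,"dy":-0.0005,"dz":0,"spin":0,"grip":0},{"dx":0,"dy":-0.0005,"dz":0,"spin":0,"grip":0},{"dx":0,"dy":-0.0005,"dz":0,"spin":0,"grip":0},{"dx":0,"dy":-0.0005,"dz":0,"spin":0,"grip":0},{"dx":0,"dy":-0.0005,"dz":0,"spin":0,"grip":0}]'; python3 st.py
```

```text
clock: 20.5
ee_pos: [629.8, -15.5, 71.1]
orientation: [-3.141, 0.0, -0.464]
ft_force: [-0.3, -0.1, -0.4]
opening: -0.1
box x -37.3 y 0.6 z 71.1  Fx -0.3 Fy 0.2 Fz -0.4 yaw -26.57 t 20.50
```

```bash
python3 -m crank '[{"dx":0,"dy":-0.0004,"dz":0,"spin":0,"grip":0},{"dx":0,"dy":-0.0004,"dz":0,"spin":0,"grip":0},{"dx":0,"dy":-0.0004,"dz":0,"spin":0,"grip":0},{"dx":0,"dy":-0.0004,"dz":0,"spin":0,"grip":0},{"dx":0,"dy":-0.0004,"dz":0,"spin":0,"grip":0}]'; python3 st.py
```

```text
clock: 21.0
ee_pos: [630.6, -14.2, 71.3]
orientation: [3.142, -0.0, -0.464]
ft_force: [0.0, -0.0, -0.1]
opening: 0.0
box x -35.7 y 0.4 z 71.3  Fx -0.0 Fy -0.0 Fz -0.1 yaw -26.59 t 21.00
```

The ridge has dropped into the groove and the push has eased. Now feeling for the stop.

```bash
python3 -m crank '[{"dx":0,"dy":-0.0003,"dz":0,"spin":0,"grip":0},{"dx":0,"dy":-0.0003,"dz":0,"spin":0,"grip":0},{"dx":0,"dy":-0.0003,"dz":0,"spin":0,"grip":0},{"dx":0,"dy":-0.0003,"dz":0,"spin":0,"grip":0},{"dx":0,"dy":-0.0003,"dz":0,"spin":0,"grip":0}]'; python3 st.py
```

```text
clock: 21.5
ee_pos: [630.9, -13.6, 71.2]
orientation: [3.14, 0.0, -0.464]
ft_force: [-2.0, -5.2, 1.1]
opening: 0.1
box x -35.0 y 0.4 z 71.2  Fx -5.5 Fy -0.6 Fz 1.1 yaw -26.59 t 21.50
```

```bash
python3 -m crank '[{"dx":0,"dy":-0.0002,"dz":0,"spin":0,"grip":0},{"dx":0,"dy":-0.0002,"dz":0,"spin":0,"grip":0},{"dx":0,"dy":-0.0002,"dz":0,"spin":0,"grip":0},{"dx":0,"dy":-0.0002,"dz":0,"spin":0,"grip":0},{"dx":0,"dy":-0.0002,"dz":0,"spin":0,"grip":0}]'; python3 st.py
```

```text
clock: 22.0
ee_pos: [631.0, -13.5, 71.3]
orientation: [3.139, 0.001, -0.464]
ft_force: [-4.0, -7.2, 2.8]
opening: -0.4
box x -34.9 y 0.4 z 71.3  Fx -8.2 Fy 0.4 Fz 2.8 yaw -26.59 t 22.00
```

```bash
python3 -m crank '[{"dx":0,"dy":-0.0002,"dz":0,"spin":0,"grip":0},{"dx":0,"dy":-0.0002,"dz":0,"spin":0,"grip":0},{"dx":0,"dy":0,"dz":0,"spin":0,"grip":0},{"dx":0,"dy":0,"dz":0,"spin":0,"grip":0},{"dx":0,"dy":0,"dz":0,"spin":0,"grip":0}]'; python3 st.py
```

```text
clock: 22.5
ee_pos: [631.0, -13.5, 71.3]
orientation: [3.138, 0.001, -0.464]
ft_force: [-5.5, -7.6, 3.2]
opening: -0.0
box x -34.9 y 0.4 z 71.3  Fx -9.3 Fy 1.5 Fz 3.2 yaw -26.60 t 22.50
```

```bash
python3 -m crank '[{"dx":0,"dy":-0.0003,"dz":0,"spin":0,"grip":0},{"dx":0,"dy":-0.0003,"dz":0,"spin":0,"grip":0},{"dx":0,"dy":-0.0002,"dz":0,"spin":0,"grip":0},{"dx":0,"dy":0,"dz":0,"spin":0,"grip":0},{"dx":0,"dy":0,"dz":0,"spin":0,"grip":0}]'; python3 st.py
```

```text
clock: 23.0
ee_pos: [631.0, -13.5, 71.3]
orientation: [3.137, 0.001, -0.464]
ft_force: [-6.4, -11.1, 3.3]
opening: 0.3
box x -34.8 y 0.4 z 71.3  Fx -12.8 Fy 0.8 Fz 3.3 yaw -26.60 t 23.00
```

Pressing at 12.8 N and the lid has not moved. Holding for a second, then backing off.

```bash
python3 -m crank '[{"dx":0,"dy":0,"dz":0,"spin":0,"grip":0},{"dx":0,"dy":0,"dz":0,"spin":0,"grip":0},{"dx":0,"dy":0,"dz":0,"spin":0,"grip":0},{"dx":0,"dy":0,"dz":0,"spin":0,"grip":0},{"dx":0,"dy":0,"dz":0,"spin":0,"grip":0}]'; python3 st.py
python3 -m crank '[{"dx":0,"dy":0,"dz":0,"spin":0,"grip":0},{"dx":0,"dy":0,"dz":0,"spin":0,"grip":0},{"dx":0,"dy":0,"dz":0,"spin":0,"grip":0},{"dx":0,"dy":0,"dz":0,"spin":0,"grip":0},{"dx":0,"dy":0,"dz":0,"spin":0,"grip":0}]'; python3 st.py
```

```text
clock: 23.5
ee_pos: [631.0, -13.5, 71.3]
orientation: [3.137, 0.001, -0.464]
ft_force: [-5.1, -11.5, 2.6]
opening: -0.0
box x -34.9 y 0.4 z 71.3  Fx -12.6 Fy -0.6 Fz 2.6 yaw -26.61 t 23.50
clock: 24.0
ee_pos: [631.0, -13.5, 71.3]
orientation: [3.137, 0.001, -0.464]
ft_force: [-6.7, -11.5, 3.6]
opening: 0.2
box x -34.8 y 0.4 z 71.3  Fx -13.3 Fy 0.9 Fz 3.6 yaw -26.60 t 24.00
```

```bash
python3 -m crank '[{"dx":0,"dy":0.001,"dz":0,"spin":0,"grip":0},{"dx":0,"dy":0.002,"dz":0,"spin":0,"grip":0},{"dx":0,"dy":0.004,"dz":0,"spin":0,"grip":0},{"dx":0,"dy":0.006,"dz":0,"spin":0,"grip":0},{"dx":0,"dy":0.007,"dz":-0.002,"spin":0,"grip":0}]'; python3 st.py
python3 -m crank '[{"dx":0,"dy":0.01,"dz":-0.015,"spin":0,"grip":0},{"dx":0,"dy":0.02,"dz":-0.025,"spin":0,"grip":0},{"dx":0,"dy":0.03,"dz":-0.03,"spin":0,"grip":0},{"dx":0,"dy":0.04,"dz":-0.03,"spin":0,"grip":0},{"dx":0,"dy":0.045,"dz":-0.02,"spin":0,"grip":0}]'
python3 -m crank '[{"dx":0,"dy":0.04,"dz":0,"spin":0,"grip":0},{"dx":0,"dy":0.03,"dz":0,"spin":0,"grip":0},{"dx":0,"dy":0.02,"dz":0,"spin":0,"grip":0},{"dx":0,"dy":0,"dz":0,"spin":0,"grip":0},{"dx":0,"dy":0,"dz":0,"spin":0,"grip":0}]'; python3 st.py
python3 - <<'E'
from h import *
s=snapshot("scene"); cv2.imwrite("pics/s12.png",s); crop("scene","pics/c12s.png",240,140,340,215,8,s)
t=snapshot("top"); cv2.imwrite("pics/t12.png",t); crop("top","pics/c12t.png",260,125,385,218,6,t)
E
```

```text
clock: 24.5
ee_pos: [623.0, -28.8, 73.1]
orientation: [-3.142, 0.0, -0.464]
ft_force: [0.2, 0.1, -0.6]
opening: 0.3
box x -52.2 y 0.7 z 73.1  Fx 0.2 Fy -0.1 Fz -0.6 yaw -26.56 t 24.50
clock: 25.0
ee_pos: [558.4, -159.8, 197.0]
orientation: [-3.141, -0.005, -0.463]
ft_force: [1.1, -0.8, 0.5]
opening: -0.3
clock: 25.5
ee_pos: [518.0, -239.4, 194.2]
orientation: [-3.141, -0.001, -0.465]
ft_force: [-0.4, 0.1, 0.2]
opening: -0.2
box x -287.4 y 0.3 z 194.2  Fx -0.1 Fy 0.4 Fz 0.2 yaw -26.67 t 25.50
```

View pics/c12s.png

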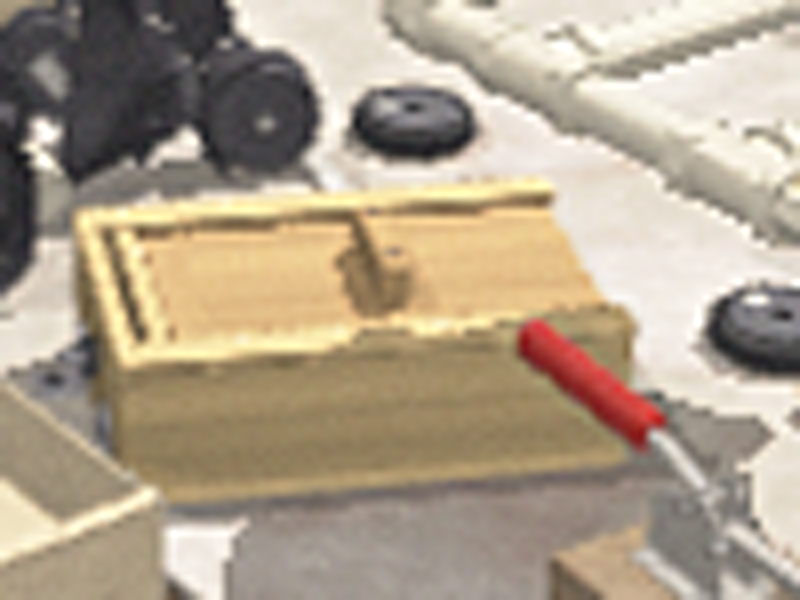

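View pics/c12t.png

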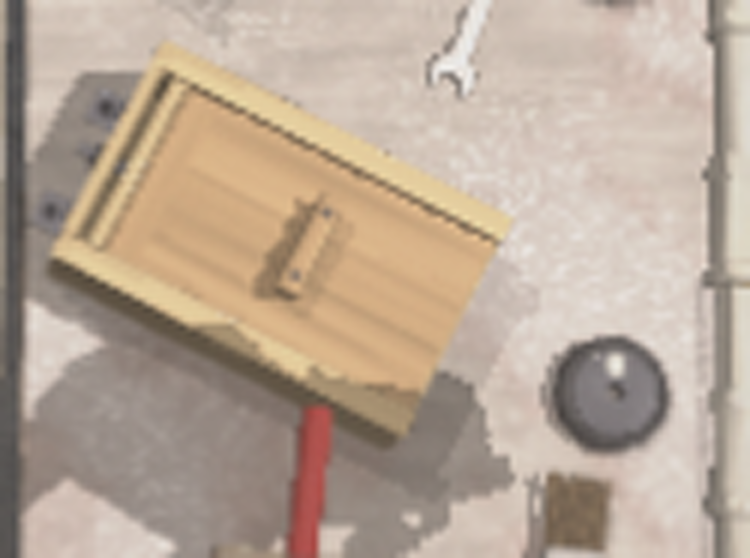

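Both views show the lid shut. Its nose meets the stop block at top crop (185,90)–(105,245), the ridge is covered and the outer end is flush with the mouth. The brush and wheel are in place and the gripper is clear.

```bash
python3 -c "
from station import order
print(order.finish_job())"
```

```text
the job is handed in; nothing more can be done
None
```

The medium PVC tee is in the box and the lid is closed against the end stop. I handed the job in at about 26 s.

- **Tee:** I gripped it at 58.5 mm opening and lowered it into the cavity. The gripper's knuckles touched the box lips (reading about 16 N at most) before the tee reached the floor. I eased off and let it drop the last centimetre or so. Two views then showed it lying flat.
- **Lid:** I pushed it from behind its bar. It slid easily, met the ridge and took about 8.7 N in the readings to ride over. The push then fell to about 0 before the lid stopped dead. I held it there at 12.6–13.3 N for about 1 s and backed off. The highest push I read on the lid was 13.3 N; forces were read at the end of each 0.5 s move.
- **Last checks:** Pictures show the ridge covered, the lid nose at the stop face and the outer end flush with the mouth. The wrist read about 0 N with the gripper clear. In the closing crops the brush and nearby wheels look unmoved. The tape measure was not in them; the arm did no work near it.
- **What differed:** The knuckle contact with the lips was not expected. The stop came about 1 mm earlier than I predicted from where the lid met the ridge, which is within measuring error.

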